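# Share out the hanger nuts from the shaker over the tray

### The arm

A 7-joint arm with a two-finger parallel gripper is mounted at the origin on the work surface. World frame = base frame: x ahead of the robot, y to its left, z up, the work surface at z = 0. Lengths are in m, angles in rad, forces in N, time in s.
With the tool pointing down it reaches from about 0.425 to 0.8 m from the base axis. Payload 8.3 kg.
Tool frame: the origin (TCP) lies at the very end of the fingers, on their centre line; the grasp point (between the pads) lies 19 mm behind it; z points along the fingers, y is the line along which they close (so a half turn about z gives the same grasp; the last joint's range is limited). The gripper opens to 85 mm and grips with 20 to 120 N. Pads are 22 mm wide; open, the fingers measure 114 mm over their backs; the gripper's body (76 mm by 85 mm) begins 54 mm behind the grasp point. The pads swing forward as they close: fully open they stand 13 mm farther back than shut.
Start: joints at [1.163, 0.383, 0.016, 1.37, -0.006, 1.388, -0.046], TCP at [0.211, -0.588, 0.231] pointing down, gripper open.
Joint ranges: [-2.95, 2.95], [-0.25, 2.06], [-1.52, 1.56], [0.18, 2.33], [-1.44, 4.58], [0.02, 2.06], [-3.01, 3.01]. Speed limits (rad/s): [2.39, 2.39, 3.01, 3.01, 3.14, 3.14, 3.14].

### API

Orientations are given as a unit quaternion [x, y, z, w].
In Python, from plant import status, snapshot, camera_params, ctrl gives the robot as it stands.
- The arm moves only by the shell command python3 -m crank 'ROWS' [FORCE]. ROWS is JSON, a list of rows, each an object of numbers: "fingers": the gripper command: -1 is fully open, 1 is shut, values between are in proportion; "dx", "dy", "dz": the shift along the tool's x, y, z in m; "yaw": the turn about the tool's z in rad. In form: [{"fingers": .., "dx": .., "dy": .., "dz": .., "yaw": ..}, ...]. A call has exactly 5 rows; each row shifts and turns the commanded pose from where the row before left it, along the tool's axes as they then stand; what a row does not reach is not made up. A row lasts 1/8 s, in which the tool goes at most 62.5 mm and 10.7 degrees, less where a joint would pass 70% of its speed; a pose out of reach is approached as far as the arm can. A call with a gripper value outside its range is refused whole. The fingers move at their own pace and stop on an object; FORCE is the grip in N (left out, the last holds). Time passes only in rows, so rows that do not move let the fingers close, or fill a call up. It gives the time, the measured TCP pose, the force, the opening and the grip force at its end, in the units of the state.
- status.state(): the state, without advancing time (a new reading comes with each control period).
- snapshot(name): name is "scene" or "top" or "wrist"; returns the picture (480x640x3 uint8, red, green, blue); there is no depth.
- camera_params(name): a dict with "intrinsics" (3x3 intrinsics, pixels), "k1" (the pictures are not rectified: a ray, as slopes to the right and down, at radius r is drawn at 1 + k1 r^2 times it, then the intrinsics apply), "camera_from_world" (4x4, takes a point from world to camera coordinates); the wrist camera has in their place "T_tool_cam" (4x4, takes a point from camera to tool coordinates, whose origin is the TCP and whose axes are the flange's). Camera axes: x right, y down, z forward; pixel columns grow to the right and rows downward; lengths in m; the calibration is good to about 2 mm. A picture is of the moment at which its call begins: read the wrist's pose just before it. camera_params takes no time and is no camera call.
- ctrl.hand_in(): hands the job in; it is judged then, once.
The state is a dict: "clock": time; "q": joint angles; "dq": joint speeds; "joint_torque": joint torques, N m; "ee_pos": TCP position; "orientation": TCP orientation; "wrist_force": force on the tool from outside, world axes, zero at the start; "wrist_torque": the same for the moment, N m; "gripper_width": opening from 0.0 (shut) to 1.0 (fully open); "grip_force": force on a finger pad.
Only numpy, scipy, OpenCV 4.12 (cv2) and the standard library are available. Lean on these libraries where they do the work, as an engineer would, in place of code of your own. Each camera call takes 0.05 s, during which the arm holds its last target. There are 200 camera calls.

### The job

Take the nut shaker out of the leaning rack and shake all six nuts out through its mouth into the metal tray, spread about evenly: at least two nuts in each half of the tray. Then stand the empty shaker upright on the bench top and let go of it; leave the can, the tape roll and the cardboard box where they are.

Things in the scene. Friction and masses are not known exactly. Their poses are not given: they have to be found in the camera images.
- shaker: clear slim box, black base, lid and fin, 0.18-0.29 kg empty, six loose nuts inside. 88 (x) x 32 (y) x 45 (z) mm, one nut wide inside (26 mm); origin at the centre of its underside, z out of the lid. Mouth in the +x wall at floor level (floor 4 mm): 26 wide, 24 mm high, then a chute, open on top, ending at x = 60 mm. Starts flat on the rack's deck, leaning with it
- shaker_fin (a point): middle of the upright grip fin on the shaker's lid, x = 0, y = 0, z = 77 mm in the shaker's frame, same axes. The fin is 14 mm thick (x), 30 mm wide (y) and runs from z = 45 to z = 95 mm
- shaker_mouth (a point): middle of the chute's outer edge, x = 60, y = 0, z = 4 mm in the shaker's frame, same axes. No lip or gate: held level, the nuts stay; with the mouth side tipped down they start to slide out at about 27 to 35 degrees, earlier if shaken along x; if they jam in the mouth, shake
- rack: fixed steel rack, foot 110 x 100 mm, origin under the foot's centre, z up. Its deck slopes 25 deg down towards the rack's -x (about to the robot), deck centre 50 mm above the bench; a 12 mm lip at the low edge, 14 mm cheeks 48 mm apart at the sides, high edge open. It stands left or right of the tray. The shaker's +x points up the slope (rack's +x) at the start
- tray: fixed shallow bare metal tray, 160 (x) x 240 (y) x 35 (z) mm outside, walls and floor 6 mm, origin at the centre of its underside, z up. A rib 4 mm thick along x across its middle (y = 0), 12 mm above the floor, parts it into two halves, +y and -y
- spray_can: bystander: grey can 60 mm across, 120 mm tall; origin at the centre of its underside
- tape_roll: bystander: roll of metal tape lying flat, 84 mm across, 48 mm high; origin at the centre of its underside
- screw_box: bystander: cardboard box 55 x 100 x 50 mm; origin at the centre of its underside
- nut0: steel hexagon nut, about 20 mm across and 10 mm thick, 17 g; starts lying inside the shaker; origin at the centre of one flat face, z through the hole
- nut1: steel hexagon nut, about 20 mm across and 10 mm thick, 17 g; starts lying inside the shaker; origin at the centre of one flat face, z through the hole
- nut2: steel hexagon nut, about 20 mm across and 10 mm thick, 17 g; starts lying inside the shaker; origin at the centre of one flat face, z through the hole
- nut3: steel hexagon nut, about 20 mm across and 10 mm thick, 17 g; starts lying inside the shaker; origin at the centre of one flat face, z through the hole
- nut4: steel hexagon nut, about 20 mm across and 10 mm thick, 17 g; starts lying inside the shaker; origin at the centre of one flat face, z through the hole
- nut5: steel hexagon nut, about 20 mm across and 10 mm thick, 17 g; starts lying inside the shaker; origin at the centre of one flat face, z through the hole

How it is judged:
By the outcome, as a careful person would: the job done as asked, in the order asked, and still so for the second after the job is handed in, with the robot touching nothing.
It also fails if it takes over 54 s, if anything falls off the work surface, if the arm or the gripper's body presses on something with over 40 N, if the wrist force passes 120 N, or if a joint passes its speed limit or range.

## Working session

There is one attempt and no reset: what is moved stays moved. The work goes in short steps, Python scripts to look and compute and a shell command to move; the robot and the scene stay as the last step left them, time stands still between calls to the robot, and variables do not carry over. Pictures are saved under pics/ and viewed, at most 10 in all, crops included, and the job is handed in when it is done.

```bash
ls; mkdir -p pics
cat > h.py <<'E'
import numpy as np, cv2
from plant import status, snapshot, camera_params, ctrl
from scipy.spatial.transform import Rotation as R
def cam(name, st=None):
    p=camera_params(name); K=np.array(p["intrinsics"]); k1=p["k1"]
    if "T_tool_cam" in p:
        st=st or status.state(); T=np.eye(4); T[:3,:3]=R.from_quat(st["orientation"]).as_matrix(); T[:3,3]=st["ee_pos"]
        W=T@np.array(p["T_tool_cam"])
    else: W=np.linalg.inv(np.array(p["camera_from_world"]))
    return K,k1,W
def ray(c,uv):
    K,k1,W=c; d=cv2.undistortPoints(np.array([[uv]],float),K,np.array([k1,0,0,0]))[0,0]
    return W[:3,3], W[:3,:3]@np.array([d[0],d[1],1.])
def onz(c,uv,z):
    o,d=ray(c,uv); return o+d*(z-o[2])/d[2]
def proj(c,X):
    K,k1,W=c; M=np.linalg.inv(W); X=np.atleast_2d(X)
    return cv2.projectPoints(X.astype(float),cv2.Rodrigues(M[:3,:3])[0],M[:3,3],K,np.array([k1,0,0,0]))[0][:,0]
def tri(c1,a,c2,b):
    o1,d1=ray(c1,a);o2,d2=ray(c2,b); t=np.linalg.lstsq(np.c_[d1,-d2],o2-o1,rcond=None)[0]
    return (o1+d1*t[0]+o2+d2*t[1])/2
def save(n,im): cv2.imwrite(f"pics/{n}.png",im[:,:,::-1])
E
python3 - <<'E'
from h import *
s=status.state(); print({k:np.round(v,3).tolist() for k,v in s.items()})
print(R.from_quat(s["orientation"]).as_matrix().round(3))
for n in("top","scene"):
    save(n+"1",snapshot(n)); print(n,cam(n)[2][:3].round(3).tolist())
print(camera_params("wrist")["T_tool_cam"])
E
```

```text
pics
{'clock': 0.0, 'q': [1.163, 0.384, 0.016, 1.371, -0.006, 1.388, -0.047], 'dq': [-0.0, -0.0, 0.001, -0.001, -0.0, 0.001, 0.002], 'joint_torque': [-0.001, -62.761, 0.844, -37.182, 0.017, 0.015, 0.0], 'ee_pos': [0.211, -0.588, 0.23], 'orientation': [0.985, 0.172, -0.0, -0.001], 'wrist_force': [-0.06, 0.05, -1.113], 'wrist_torque': [0.016, 0.003, 0.015], 'grip_force': 0.0, 'gripper_width': 1.003}
[[ 0.941  0.338 -0.001]
 [ 0.338 -0.941  0.002]
 [-0.    -0.002 -1.   ]]
top [[-0.029, -0.997, 0.078, 0.577], [-0.999, 0.032, 0.033, 0.018], [-0.036, -0.077, -0.996, 0.928]]
scene [[-0.221, 0.8, -0.558, 1.183], [0.975, 0.181, -0.127, 0.143], [-0.001, -0.573, -0.82, 0.873]]
[[-1.10261782e-03 -9.61890649e-01 -2.73432192e-01  6.83831575e-02]
 [ 9.99999341e-01 -1.14844005e-03  7.52158701e-06 -2.37144780e-04]
 [-3.21255423e-04 -2.73432003e-01  9.61891281e-01 -1.41164650e-01]
 [ 0.00000000e+00  0.00000000e+00  0.00000000e+00  1.00000000e+00]]
```

View pics/top1.png

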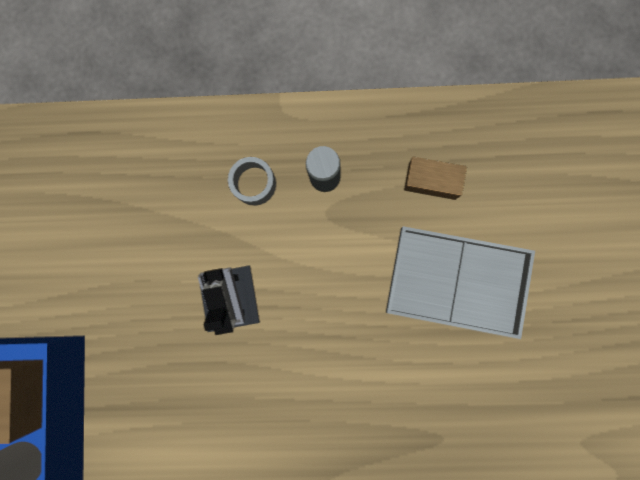

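View pics/scene1.png

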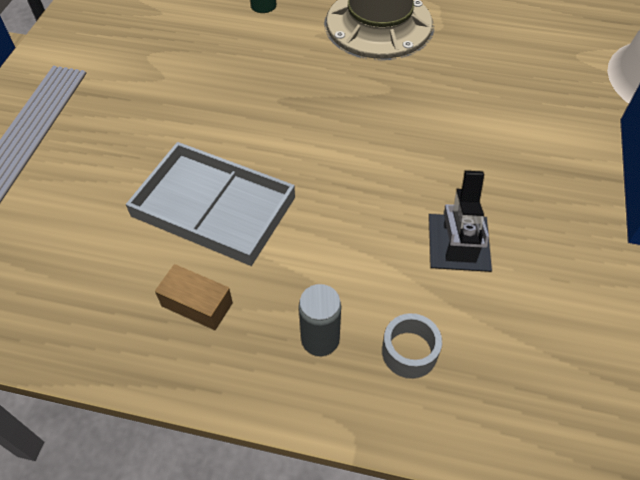

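Run:
```python
from h import *
t,s=cam("top"),cam("scene")
C=[onz(t,p,.035)[:2] for p in[(402,229),(532,251),(520,337),(389,313)]]
print("tray top-view",np.round(C,3).tolist(),np.mean(C,0).round(3))
D=[onz(s,p,.035)[:2] for p in[(179,146),(294,186),(251,254),(128,205)]]
print("tray scene",np.round(D,3).tolist(),np.mean(D,0).round(3))
print("foot scene",[onz(s,p,.004)[:2].round(3).tolist() for p in[(430,268),(491,270),(430,214)]])
print("foot top",[onz(t,p,.004)[:2].round(3).tolist() for p in[(251,266),(259,323)]])
print("fin top",tri(t,(214,328),s,(473,173)).round(3))
print("can",onz(t,(323,160),.12).round(3),"tape",onz(t,(251,180),.048).round(3),"box",onz(t,(437,176),.05).round(3))
for r in("top","scene"):
  pass
im=cv2.imread("pics/top1.png")[250:350,180:280]; a=cv2.resize(im,(500,500),interpolation=cv2.INTER_CUBIC)
im=cv2.imread("pics/scene1.png")[160:280,420:500]; b=cv2.resize(im,None,fx=500/120,fy=500/120,interpolation=cv2.INTER_CUBIC)
o=np.hstack([a,b])[:, :800]; print(o.shape); cv2.imwrite("pics/crop1.png",np.clip(o*1.6,0,255).astype('u1'))
```

```text
tray top-view [[0.669, -0.095], [0.622, -0.325], [0.47, -0.295], [0.518, -0.065]] [ 0.57  -0.195]
tray scene [[0.476, -0.286], [0.521, -0.059], [0.672, -0.092], [0.623, -0.323]] [ 0.573 -0.19 ]
foot scene [[0.615, 0.193], [0.597, 0.29], [0.505, 0.179]]
foot top [[0.611, 0.188], [0.504, 0.175]]
fin top [0.508 0.229 0.128]
can [0.781 0.043 0.12 ] tape [0.767 0.178 0.048] box [ 0.761 -0.16   0.05 ]
(500, 800, 3)
```

View pics/crop1.png

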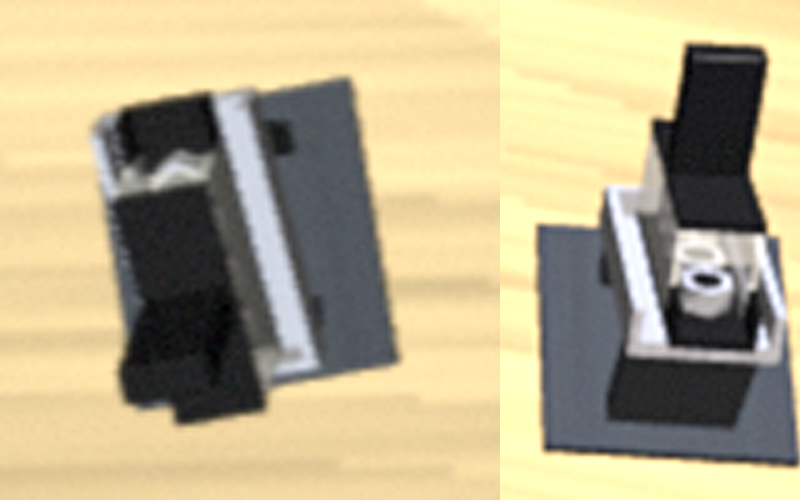

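```bash
python3 -m crank '[{"fingers":-1,"dx":0.0536,"dy":-0.0316,"dz":0,"yaw":0},{"fingers":-1,"dx":0.0536,"dy":-0.0316,"dz":0,"yaw":0},{"fingers":-1,"dx":0.0536,"dy":-0.0316,"dz":0,"yaw":0},{"fingers":-1,"dx":0.0536,"dy":-0.0316,"dz":0,"yaw":0},{"fingers":-1,"dx":0.0536,"dy":-0.0316,"dz":0,"yaw":0}]' 60
python3 -m crank '[{"fingers":-1,"dx":0.0536,"dy":-0.0316,"dz":0,"yaw":0},{"fingers":-1,"dx":0.0267,"dy":-0.0527,"dz":0,"yaw":0},{"fingers":-1,"dx":0.0267,"dy":-0.0527,"dz":0,"yaw":0},{"fingers":-1,"dx":0.0267,"dy":-0.0527,"dz":0,"yaw":0},{"fingers":-1,"dx":0.0267,"dy":-0.0527,"dz":0,"yaw":0}]'
python3 -m crank '[{"fingers":-1,"dx":0.0267,"dy":-0.0527,"dz":0,"yaw":0},{"fingers":-1,"dx":0.0267,"dy":-0.0527,"dz":0,"yaw":0},{"fingers":-1,"dx":0.0267,"dy":-0.0527,"dz":0,"yaw":0},{"fingers":-1,"dx":0.0267,"dy":-0.0527,"dz":0,"yaw":0.094},{"fingers":-1,"dx":0.0267,"dy":-0.0527,"dz":0,"yaw":0.094}]'
python3 - <<'E'
from h import *
s=status.state(); im=snapshot("wrist"); save("w1",np.clip(im*1.5,0,255).astype('u1'))
print(s["clock"],np.round(s["ee_pos"],4),R.from_quat(s["orientation"]).as_matrix().round(3).tolist())
E
```

```text
clock: 0.72
ee_pos: [0.4109, -0.347, 0.2311]
orientation: [0.985, 0.172, -0.0, -0.0]
wrist_force: [0.2, -0.4, -0.5]
gripper_width: 0.999
grip_force: 0.0
clock: 1.35
ee_pos: [0.4788, -0.0647, 0.2311]
orientation: [0.985, 0.171, -0.0, 0.0]
wrist_force: [1.3, 0.2, 0.4]
gripper_width: 1.003
grip_force: 0.0
clock: 1.98
ee_pos: [0.521, 0.2273, 0.2313]
orientation: [0.997, 0.077, 0.0, 0.0]
wrist_force: [0.6, 0.1, 0.1]
gripper_width: 1.0
grip_force: 0.0
1.975 [0.521  0.2273 0.2313] [[0.988, 0.153, 0.0], [0.153, -0.988, -0.0], [-0.0, 0.0, -1.0]]
```

View pics/w1.png

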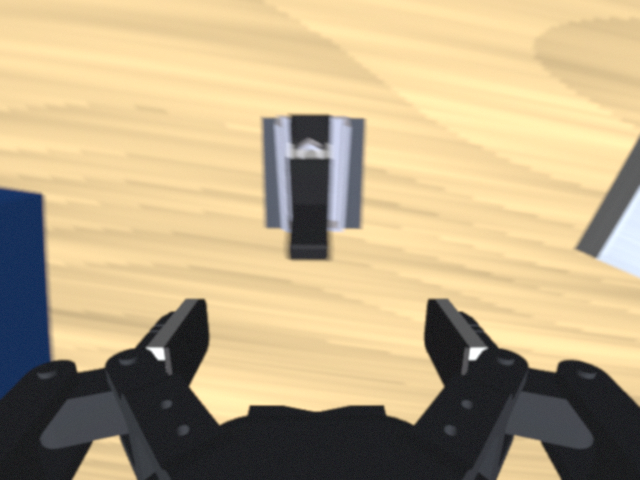

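Run:
```python
from h import *
from scipy.optimize import least_squares
im=cv2.imread("pics/w1.png"); g=im[:,:,1].astype(int)
print("col300",[(y,g[y,300]) for y in range(100,270,2)])
for y in(160,180,220,240,252,256): 
    print(y,[(x,g[y,x]) for x in range(256,372,3)] if y in(180,252) else [x for x in range(256,372) if g[y,x]<70][::len([x for x in range(256,372) if g[y,x]<70])-1])
c=cam("wrist")
th=np.radians(25)
def X(p,x,y,z,yw):
    ex=np.array([np.cos(yw)*np.cos(th),np.sin(yw)*np.cos(th),np.sin(th)]);ey=np.array([-np.sin(yw),np.cos(yw),0]);return p+ex*x+ey*y+np.cross(ex,ey)*z
obs=[((.044,0,.045),158),((.007,0,.095),246),((-.007,0,.095),259)]
def f(q):
    p=np.array(q[:3]); r=[proj(c,X(p,*o,q[3]))[0,1]-v for o,v in obs]
    a=proj(c,X(p,0,.015,.095,q[3]))[0]; b=proj(c,X(p,0,-.015,.095,q[3]))[0]
    l=proj(c,X(p,.044,.0,.045,q[3]))[0]
    r+=[(a+b)[0]/2-309, abs(a-b)[0]-38, l[0]-309.5]
    return r
s=least_squares(f,[.55,.23,.05,.15]); print(s.x.round(4),np.round(s.fun,1)); print("fin",X(s.x[:3],0,0,.077,s.x[3]).round(4),"top",X(s.x[:3],0,0,.095,s.x[3]).round(4))
```

```text
col300 [(100, np.int64(222)), (102, np.int64(225)), (104, np.int64(228)), (106, np.int64(231)), (108, np.int64(234)), (110, np.int64(234)), (112, np.int64(217)), (114, np.int64(153)), (116, np.int64(66)), (118, np.int64(49)), (120, np.int64(51)), (122, np.int64(49)), (124, np.int64(45)), (126, np.int64(51)), (128, np.int64(45)), (130, np.int64(48)), (132, np.int64(46)), (134, np.int64(49)), (136, np.int64(46)), (138, np.int64(49)), (140, np.int64(61)), (142, np.int64(85)), (144, np.int64(111)), (146, np.int64(138)), (148, np.int64(168)), (150, np.int64(193)), (152, np.int64(204)), (154, np.int64(199)), (156, np.int64(183)), (158, np.int64(123)), (160, np.int64(57)), (162, np.int64(46)), (164, np.int64(49)), (166, np.int64(52)), (168, np.int64(46)), (170, np.int64(46)), (172, np.int64(48)), (174, np.int64(48)), (176, np.int64(46)), (178, np.int64(46)), (180, np.int64(48)), (182, np.int64(43)), (184, np.int64(43)), (186, np.int64(43)), (188, np.int64(49)), (190, np.int64(45)), (192, np.int64(43)), (194, np.int64(49)), (196, np.int64(45)), (198, np.int64(46)), (200, np.int64(49)), (202,
[... 1885 characters left out ...]
64(49)), (295, np.int64(49)), (298, np.int64(49)), (301, np.int64(46)), (304, np.int64(46)), (307, np.int64(49)), (310, np.int64(46)), (313, np.int64(48)), (316, np.int64(49)), (319, np.int64(49)), (322, np.int64(46)), (325, np.int64(54)), (328, np.int64(120)), (331, np.int64(169)), (334, np.int64(199)), (337, np.int64(208)), (340, np.int64(210)), (343, np.int64(208)), (346, np.int64(207)), (349, np.int64(207)), (352, np.int64(207)), (355, np.int64(208)), (358, np.int64(207)), (361, np.int64(208)), (364, np.int64(211)), (367, np.int64(211)), (370, np.int64(211))]
256 [291, 325]
[0.5488 0.2467 0.0406 0.1539] [ 2.4 -2.  -0.3  0.   4.7 -0. ]
fin [0.5166 0.2417 0.1104] top [0.5091 0.2405 0.1267]
```

Run:
```python
from h import *
print(camera_params("wrist")["intrinsics"],camera_params("wrist")["k1"])
c=cam("wrist");s=cam("scene");t=cam("top")
for z in(.12,.127,.134): print(z,onz(s,(474.5,172.5),z).round(4),onz(c,(309,252),z).round(4),onz(t,(180+195/5,250+390/5),z).round(4),"TCP proj",proj(c,[.521,.2273,.2313]).round(0))
```

```text
[[366.15954805   0.         316.29510784]
 [  0.         366.15954805 240.12899654]
 [  0.           0.           1.        ]] -0.04393102267959376
0.12 [0.4984 0.2325 0.12  ] [0.5066 0.2403 0.12  ] [0.507  0.2217 0.12  ] TCP proj [[338. 305.]]
0.127 [0.5048 0.2316 0.127 ] [0.5088 0.2405 0.127 ] [0.5076 0.22   0.127 ] TCP proj [[338. 305.]]
0.134 [0.5111 0.2308 0.134 ] [0.5111 0.2406 0.134 ] [0.5082 0.2182 0.134 ] TCP proj [[338. 305.]]
```

Run:
```python
from h import *
from scipy.optimize import least_squares
s0=status.state(); print(np.round(s0["ee_pos"],4),s0["orientation"])
q=np.array([.997,.077,0,0]);q/=np.linalg.norm(q)
c=cam("wrist",{"orientation":q,"ee_pos":[.521,.2273,.2313]});s=cam("scene")
print("TCP proj",proj(c,[.521,.2273,.2313]).round(0))
for z in(.12,.127,.134): print(z,onz(s,(474.5,172.5),z).round(4),onz(c,(309,252),z).round(4))
th=np.radians(25)
def X(p,x,y,z,yw):
    ex=np.array([np.cos(yw)*np.cos(th),np.sin(yw)*np.cos(th),np.sin(th)]);ey=np.array([-np.sin(yw),np.cos(yw),0]);return p+ex*x+ey*y+np.cross(ex,ey)*z
obs=[((.044,0,.045),158),((.007,0,.095),247),((-.007,0,.095),259.5)]
def f(q):
    p=np.array(q[:3]); r=[proj(c,X(p,*o,q[3]))[0,1]-v for o,v in obs]
    a=proj(c,X(p,0,.015,.095,q[3]))[0]; b=proj(c,X(p,0,-.015,.095,q[3]))[0]
    l=proj(c,X(p,.044,.0,.045,q[3]))[0]
    r+=[(a+b)[0]/2-309, abs(a-b)[0]-39, l[0]-309.5]
    return r
s=least_squares(f,[.55,.23,.05,.15]); print(s.x.round(4),np.round(s.fun,1)); print("fin",X(s.x[:3],0,0,.077,s.x[3]).round(4),"top",X(s.x[:3],0,0,.095,s.x[3]).round(4))
```

```text
[0.5195 0.2364 0.2307] [ 9.96970986e-01  7.77325687e-02 -4.19051449e-04 -2.51493708e-03]
TCP proj [[317. 304.]]
0.12 [0.4984 0.2325 0.12  ] [0.508  0.2307 0.12  ]
0.127 [0.5048 0.2316 0.127 ] [0.5102 0.2309 0.127 ]
0.134 [0.5111 0.2308 0.134 ] [0.5125 0.2311 0.134 ]
[0.5508 0.2369 0.0442 0.1503] [ 2.3 -2.2  0.1  0.   4.2 -0. ]
fin [0.5186 0.2321 0.114 ] top [0.5111 0.2309 0.1303]
```

```bash
python3 -m crank '[{"fingers":-1,"dx":-0.0015,"dy":0.004,"dz":0.045,"yaw":0},{"fingers":-1,"dx":0,"dy":0,"dz":0.045,"yaw":0},{"fingers":-1,"dx":0,"dy":0,"dz":0.045,"yaw":0},{"fingers":-1,"dx":0,"dy":0,"dz":0,"yaw":0},{"fingers":1,"dx":0,"dy":0,"dz":0,"yaw":0}]' 50
python3 -m crank '[{"fingers":1,"dx":0,"dy":0,"dz":0,"yaw":0},{"fingers":1,"dx":0,"dy":0,"dz":0,"yaw":0},{"fingers":1,"dx":0,"dy":0,"dz":0,"yaw":0},{"fingers":1,"dx":0,"dy":0,"dz":0,"yaw":0},{"fingers":1,"dx":0,"dy":0,"dz":0,"yaw":0}]' 50
```

```text
clock: 2.65
ee_pos: [0.521, 0.222, 0.098]
orientation: [0.997, 0.078, 0.001, -0.0]
wrist_force: [1.0, 0.3, -0.7]
gripper_width: 0.823
grip_force: 0.0
clock: 3.28
ee_pos: [0.5212, 0.2223, 0.0981]
orientation: [0.997, 0.078, 0.001, -0.001]
wrist_force: [-0.2, 1.7, 6.0]
gripper_width: 0.343
grip_force: 51.3
```

```bash
python3 -m crank '[{"fingers":1,"dx":0,"dy":0,"dz":-0.04,"yaw":0},{"fingers":1,"dx":0,"dy":0,"dz":-0.04,"yaw":0},{"fingers":1,"dx":-0.0083,"dy":0.0533,"dz":0,"yaw":0},{"fingers":1,"dx":-0.0083,"dy":0.0533,"dz":0,"yaw":0},{"fingers":1,"dx":-0.0083,"dy":0.0533,"dz":0,"yaw":0}]' 50
python3 -m crank '[{"fingers":1,"dx":0,"dy":0,"dz":0.035,"yaw":0},{"fingers":1,"dx":0,"dy":0,"dz":0.035,"yaw":0},{"fingers":1,"dx":0,"dy":0,"dz":0.025,"yaw":0},{"fingers":1,"dx":0,"dy":0,"dz":0.007,"yaw":0},{"fingers":1,"dx":0,"dy":0,"dz":0,"yaw":0}]' 25
python3 - <<'E'
from h import *
im=snapshot("scene"); save("s2",cv2.resize(im[100:260,270:500],None,fx=3,fy=3,interpolation=cv2.INTER_CUBIC))
E
```

```text
clock: 3.9
ee_pos: [0.5201, 0.0577, 0.1762]
orientation: [0.997, 0.078, -0.0, 0.0]
wrist_force: [1.5, -1.0, -3.4]
gripper_width: 0.35
grip_force: 50.5
clock: 4.53
ee_pos: [0.5206, 0.0597, 0.0745]
orientation: [0.997, 0.078, -0.0, -0.0]
wrist_force: [-0.3, 0.1, -2.9]
gripper_width: 0.344
grip_force: 50.3
```

View pics/s2.png

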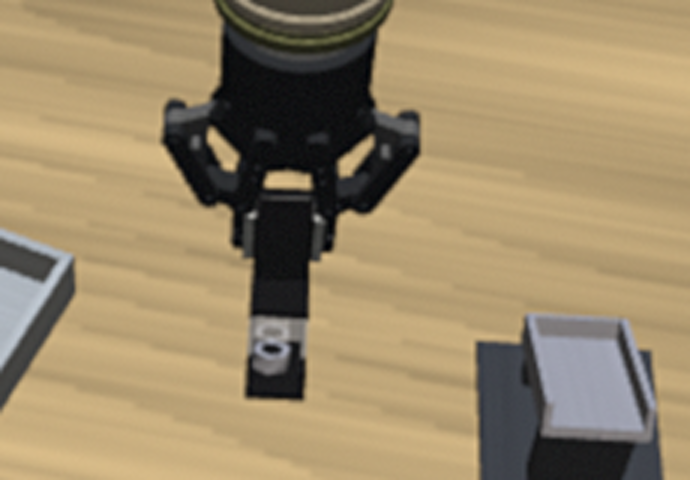

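```bash
python3 -m crank '[{"fingers":1,"dx":0,"dy":0,"dz":0.003,"yaw":0},{"fingers":1,"dx":0,"dy":0,"dz":0.003,"yaw":0},{"fingers":1,"dx":0,"dy":0,"dz":0.003,"yaw":0},{"fingers":1,"dx":0,"dy":0,"dz":0.002,"yaw":0},{"fingers":1,"dx":0,"dy":0,"dz":0,"yaw":0}]' 20
```

```text
clock: 5.2
ee_pos: [0.5226, 0.0605, 0.0658]
orientation: [0.997, 0.079, 0.002, -0.0]
wrist_force: [-2.7, 0.8, 13.5]
gripper_width: 0.344
grip_force: 52.4
```

```bash
python3 -m crank '[{"fingers":0.3,"dx":0.007,"dy":0,"dz":0.001,"yaw":0},{"fingers":0.3,"dx":0.007,"dy":0,"dz":0.001,"yaw":0},{"fingers":0.3,"dx":0.008,"dy":0,"dz":0.002,"yaw":0},{"fingers":0.3,"dx":0.008,"dy":0,"dz":0.002,"yaw":0},{"fingers":0.3,"dx":0.008,"dy":0,"dz":0.002,"yaw":0}]' 20
python3 - <<'E'
from h import *
im=snapshot("scene"); save("s3",cv2.resize(im[100:260,270:500],None,fx=3,fy=3,interpolation=cv2.INTER_CUBIC))
E
```

```text
clock: 5.82
ee_pos: [0.5579, 0.0651, 0.0542]
orientation: [0.997, 0.078, -0.001, 0.0]
wrist_force: [-0.8, 0.0, -2.2]
gripper_width: 0.353
grip_force: 5.8
```

View pics/s3.png

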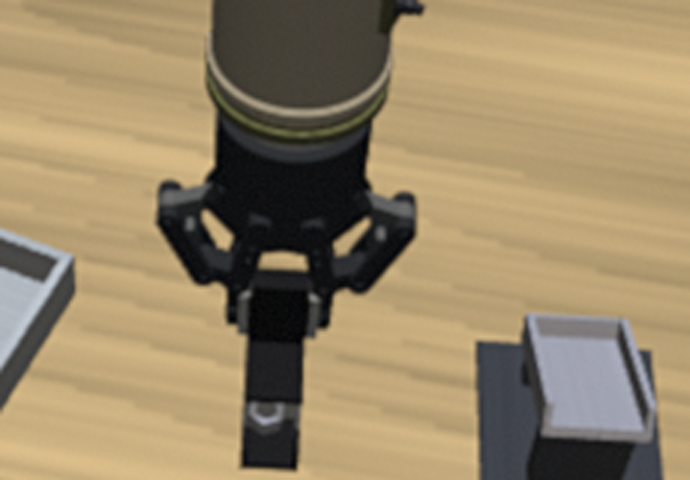

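```bash
python3 -m crank '[{"fingers":1,"dx":0,"dy":0,"dz":0,"yaw":0},{"fingers":1,"dx":0,"dy":0,"dz":0,"yaw":0},{"fingers":1,"dx":0,"dy":0,"dz":-0.02,"yaw":0},{"fingers":1,"dx":0,"dy":0,"dz":-0.04,"yaw":0},{"fingers":1,"dx":-0.0048,"dy":0.023,"dz":-0.01,"yaw":0}]' 40
python3 -m crank '[{"fingers":1,"dx":-0.0087,"dy":0.041,"dz":0,"yaw":0},{"fingers":1,"dx":-0.0087,"dy":0.041,"dz":0,"yaw":0},{"fingers":1,"dx":-0.0087,"dy":0.041,"dz":0,"yaw":0},{"fingers":1,"dx":-0.0087,"dy":0.041,"dz":0,"yaw":0.1},{"fingers":1,"dx":0,"dy":0,"dz":0,"yaw":0.14}]'
python3 -m crank '[{"fingers":1,"dx":0,"dy":0,"dz":0,"yaw":0.126},{"fingers":1,"dx":0,"dy":0,"dz":0,"yaw":0},{"fingers":1,"dx":0,"dy":0,"dz":0.015,"yaw":0},{"fingers":1,"dx":0,"dy":0,"dz":0,"yaw":0},{"fingers":1,"dx":0,"dy":0,"dz":0,"yaw":0}]'
python3 - <<'E'
from h import *
t=cam("top")
im=snapshot("scene"); a=cv2.resize(im[80:280,110:310],None,fx=2.5,fy=2.5,interpolation=cv2.INTER_CUBIC)
st=status.state(); w=snapshot("wrist"); b=w[:,170:470]; b=cv2.resize(b,(300,500)); save("s4",np.hstack([a,b]))
E
```

```text
clock: 6.5
ee_pos: [0.5583, 0.0447, 0.1284]
orientation: [0.997, 0.08, 0.002, -0.001]
wrist_force: [0.3, -0.2, -4.3]
gripper_width: 0.346
grip_force: 41.0
clock: 7.12
ee_pos: [0.5471, -0.131, 0.1251]
orientation: [0.999, -0.047, -0.0, 0.001]
wrist_force: [-0.4, 0.3, -4.1]
gripper_width: 0.343
grip_force: 41.1
clock: 7.75
ee_pos: [0.5481, -0.1252, 0.1099]
orientation: [0.995, -0.104, -0.0, -0.0]
wrist_force: [-0.0, 0.3, -2.9]
gripper_width: 0.35
grip_force: 41.0
```

View pics/s4.png

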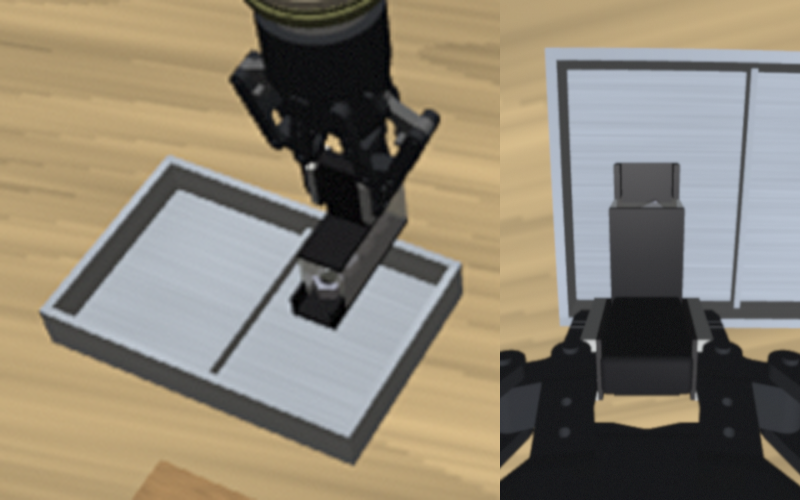

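```bash
python3 -m crank '[{"fingers":1,"dx":0,"dy":0,"dz":0.018,"yaw":0},{"fingers":1,"dx":0,"dy":0,"dz":0.004,"yaw":0},{"fingers":1,"dx":0,"dy":0,"dz":0.004,"yaw":0},{"fingers":1,"dx":0,"dy":0,"dz":0.004,"yaw":0},{"fingers":1,"dx":0,"dy":0,"dz":0,"yaw":0}]'
python3 - <<'E'
from h import *
im=snapshot("scene"); a=cv2.resize(im[80:280,110:310],None,fx=2.5,fy=2.5,interpolation=cv2.INTER_CUBIC)
st=status.state(); w=snapshot("wrist"); b=w[:,170:470]; b=cv2.resize(b,(300,500)); save("s5",np.hstack([a,b]))
print(st["ee_pos"],st["wrist_force"],st["grip_force"])
E
```

```text
clock: 8.48
ee_pos: [0.5541, -0.1266, 0.0846]
orientation: [0.995, -0.104, 0.007, 0.001]
wrist_force: [9.1, -2.6, 16.2]
gripper_width: 0.347
grip_force: 43.5
[ 0.55408272 -0.12656086  0.08463616] [ 9.0404829  -2.03624344 15.69648848] 43.50017488002777
```

View pics/s5.png

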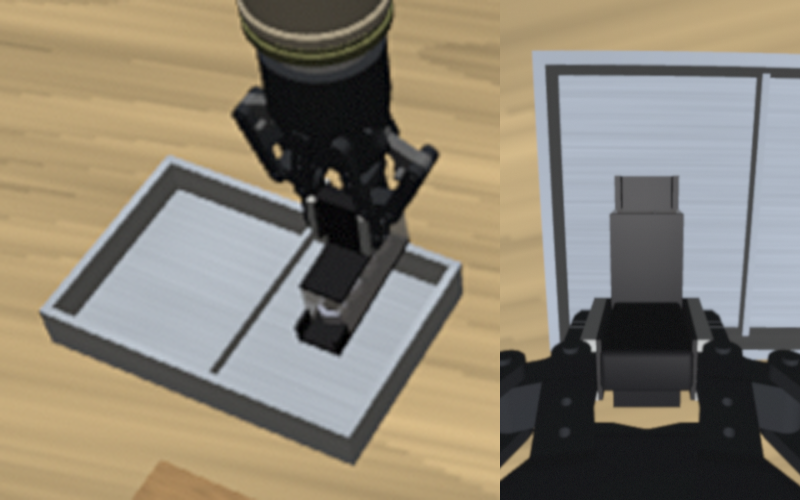

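```bash
cat >> h.py <<'E'
def row(th,x,z,zg=.073):
    p=camera_params("wrist"); M=np.linalg.inv(np.array(p["T_tool_cam"])); t=np.radians(th)
    dx,dz=x,z-zg; X=np.array([dx*np.cos(t)+dz*np.sin(t),0,-.019-(dz*np.cos(t)-dx*np.sin(t)),1])
    c=M@X; K=np.array(p["intrinsics"]); r=np.hypot(c[0],c[1])/c[2]; return K[1,1]*c[1]/c[2]*(1+p["k1"]*r*r)+K[1,2]
E
python3 -m crank '[{"fingers":1,"dx":-0.003,"dy":0,"dz":0.003,"yaw":0},{"fingers":1,"dx":-0.003,"dy":0,"dz":0.003,"yaw":0},{"fingers":1,"dx":0,"dy":0,"dz":0.002,"yaw":0},{"fingers":1,"dx":0,"dy":0,"dz":0,"yaw":0},{"fingers":1,"dx":0,"dy":0,"dz":0,"yaw":0}]'
python3 - <<'E'
from h import *
for th in(0,5,10,15,20,25,30): print(th,[round(row(th,*a),1) for a in((.044,.045),(.060,.028),(-.007,.095),(-.044,.045))])
w=snapshot("wrist"); np.save("w6.npy",w)
g=w[:,:,1].astype(int); c=320
print([(y,g[y,300:340].mean().round()) for y in range(140,260,3)])
E
```

```text
clock: 9.2
ee_pos: [0.5555, -0.1268, 0.0825]
orientation: [0.994, -0.105, 0.015, 0.002]
wrist_force: [19.9, -5.5, 35.3]
gripper_width: 0.345
grip_force: 45.9
0 [np.float64(197.5), np.float64(155.8), np.float64(380.4), np.float64(379.3)]
5 [np.float64(202.2), np.float64(164.4), np.float64(376.3), np.float64(388.7)]
10 [np.float64(207.4), np.float64(173.4), np.float64(371.7), np.float64(398.0)]
15 [np.float64(213.1), np.float64(182.7), np.float64(366.6), np.float64(407.2)]
20 [np.float64(219.3), np.float64(192.3), np.float64(361.0), np.float64(416.3)]
25 [np.float64(225.9), np.float64(202.2), np.float64(355.1), np.float64(425.3)]
30 [np.float64(232.8), np.float64(212.2), np.float64(349.0), np.float64(434.1)]
[(140, np.float64(183.0)), (143, np.float64(185.0)), (146, np.float64(178.0)), (149, np.float64(183.0)), (152, np.float64(181.0)), (155, np.float64(180.0)), (158, np.float64(177.0)), (161, np.float64(177.0)), (164, np.float64(178.0)), (167, np.float64(180.0)), (170, np.float64(178.0)), (173, np.float64(152.0)), (176, np.float64(90.0)), (179, np.float64(90.0)), (182, np.float64(91.0)), (185, np.float64(91.0)), (188, np.float64(92.0)), (191, np.float64(92.0)), (194, np.float64(92.0)), (197, np.float64(93.0)), (200, np.float64(93.0)), (203, np.float64(92.0)), (206, np.float64(84.0)), (209, np.float64(92.0)), (212, np.float64(92.0)), (215, np.float64(92.0)), (218, np.float64(91.0)), (221, np.float64(91.0)), (224, np.float64(90.0)), (227, np.float64(90.0)), (230, np.float64(90.0)), (233, np.float64(89.0)), (236, np.float64(89.0)), (239, np.float64(89.0)), (242, np.float64(88.0)), (245, np.float64(88.0)), (248, np.float64(88.0)), (251, np.float64(87.0)), (254, np.float64(87.0)), (257, np.float64(86.0))]
```

```bash
python3 -m crank '[{"fingers":1,"dx":0.006,"dy":0,"dz":-0.008,"yaw":0},{"fingers":1,"dx":0,"dy":0,"dz":0,"yaw":0},{"fingers":0.3,"dx":0,"dy":0,"dz":0,"yaw":0},{"fingers":0.3,"dx":0,"dy":0,"dz":0,"yaw":0},{"fingers":0.3,"dx":0,"dy":0,"dz":0,"yaw":0}]' 20
cat > tilt.py <<'E'
from h import *
st=status.state(); w=snapshot("wrist"); g=w[:,300:335,1].astype(float).mean(1); g=cv2.GaussianBlur(g[:,None],(1,5),0)[:,0]
y=140+int(np.argmin(np.diff(g)[140:230])); ths=np.arange(-5,40,.5)
print("tilt",np.interp(y+.5,[row(t,.060,.028) for t in ths],ths).round(1),y,np.round(st["ee_pos"],4),np.round(st["wrist_force"],1),round(st["grip_force"],1),st["clock"])
E
python3 tilt.py
```

```text
clock: 9.88
ee_pos: [0.5508, -0.1259, 0.0818]
orientation: [0.995, -0.104, 0.003, 0.0]
wrist_force: [6.1, -2.5, 9.6]
gripper_width: 0.353
grip_force: 7.5
tilt 10.0 173 [ 0.5508 -0.1259  0.0818] [ 6.1 -2.5  9.6] 7.5 9.875
```

```bash
python3 -m crank '[{"fingers":1,"dx":0,"dy":0,"dz":-0.002,"yaw":0},{"fingers":1,"dx":0.014,"dy":0,"dz":0,"yaw":0},{"fingers":1,"dx":0.015,"dy":0,"dz":0,"yaw":0},{"fingers":1,"dx":0.015,"dy":0,"dz":0,"yaw":0},{"fingers":1,"dx":0.012,"dy":0,"dz":0,"yaw":0}]' 20
python3 -m crank '[{"fingers":1,"dx":0.004,"dy":0,"dz":0,"yaw":0},{"fingers":1,"dx":0.004,"dy":0,"dz":0,"yaw":0},{"fingers":1,"dx":0.004,"dy":0,"dz":0,"yaw":0},{"fingers":1,"dx":0.003,"dy":0,"dz":0,"yaw":0},{"fingers":1,"dx":0,"dy":0,"dz":0,"yaw":0}]' 20
python3 tilt.py
```

```text
clock: 10.55
ee_pos: [0.6018, -0.1367, 0.0802]
orientation: [0.995, -0.104, -0.002, -0.0]
wrist_force: [0.3, -0.3, -3.2]
gripper_width: 0.352
grip_force: 20.1
clock: 11.18
ee_pos: [0.6162, -0.1396, 0.0821]
orientation: [0.995, -0.104, -0.002, -0.0]
wrist_force: [-5.5, 0.8, -0.4]
gripper_width: 0.348
grip_force: 20.6
tilt 20.0 192 [ 0.6162 -0.1396  0.0821] [-5.5  0.8 -0.4] 20.6 11.175
```

```bash
python3 -m crank '[{"fingers":1,"dx":0.003,"dy":0,"dz":0,"yaw":0},{"fingers":1,"dx":0.003,"dy":0,"dz":0,"yaw":0},{"fingers":1,"dx":0,"dy":0,"dz":0,"yaw":0},{"fingers":1,"dx":-0.015,"dy":0,"dz":0,"yaw":0},{"fingers":1,"dx":-0.02,"dy":0,"dz":-0.008,"yaw":0}]' 20
python3 tilt.py
python3 - <<'E'
from h import *
im=snapshot("scene"); a=cv2.resize(im[80:280,110:310],None,fx=2.5,fy=2.5,interpolation=cv2.INTER_CUBIC)
w=snapshot("wrist"); b=w[:,170:470]; b=cv2.resize(b,(300,500)); save("s7",np.hstack([a,b]))
E
```

```text
clock: 11.85
ee_pos: [0.5888, -0.1339, 0.0897]
orientation: [0.995, -0.104, -0.0, -0.0]
wrist_force: [-0.2, -0.1, -3.0]
gripper_width: 0.346
grip_force: 20.5
tilt 26.1 204 [ 0.5888 -0.1339  0.0897] [-0.2 -0.1 -3. ] 20.5 11.85
```

View pics/s7.png

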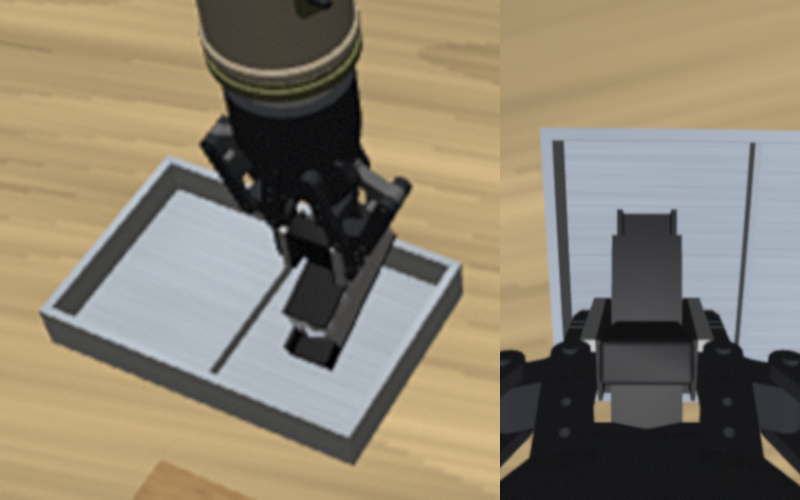

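```bash
cat > nuts.py <<'E'
from h import *
a=np.radians(-12); ex=np.array([np.cos(a),np.sin(a)]); ey=np.array([-ex[1],ex[0]]); C=np.array([.571,-.193])
def rect(im,name,z=.012):
    u,v=np.meshgrid(np.arange(-120,121),np.arange(80,-81,-1))   # u: tray y mm (right=+y), v: tray x
    P=C+(v[...,None]*ex+u[...,None]*ey)/1000.; P=np.dstack([P,np.full(u.shape,z)])
    m=proj(cam(name),P.reshape(-1,3)).reshape(u.shape+(2,)).astype(np.float32)
    return cv2.remap(im,m[...,0],m[...,1],cv2.INTER_LINEAR)
out=[]
for n in("scene","top"):
    im=snapshot(n)[:,:,::-1].copy(); cv2.imwrite(f"pics/last_{n}.png",im); r=rect(im,n); b=rect(cv2.imread(f"pics/{n}1.png"),n)
    d=(cv2.absdiff(r,b).max(2)>28).astype('u1'); d[:12]=0;d[-12:]=0;d[:,:9]=0;d[:,-9:]=0
    d=cv2.morphologyEx(d,cv2.MORPH_CLOSE,np.ones((5,5),'u1')); k,l,s,c=cv2.connectedComponentsWithStats(d)
    print(n,[f"x{80-c[i][1]:.0f} y{c[i][0]-120:.0f} a{s[i][4]} w{s[i][2]} h{s[i][3]}" for i in range(1,k) if s[i][4]>40])
    out.append(np.hstack([r,b]))
cv2.imwrite("pics/rect.png",np.vstack(out))
E
python3 nuts.py
python3 -m crank '[{"fingers":1,"dx":0,"dy":0,"dz":0,"yaw":0},{"fingers":1,"dx":0.025,"dy":0,"dz":0,"yaw":0},{"fingers":1,"dx":-0.03,"dy":0,"dz":0,"yaw":0},{"fingers":1,"dx":0.03,"dy":0,"dz":0,"yaw":0},{"fingers":1,"dx":-0.03,"dy":0,"dz":0,"yaw":0}]' 90
python3 nuts.py; python3 tilt.py
```

```text
scene ['x-27 y34 a5782 w110 h98']
top ['x-2 y-8 a20136 w220 h137']
clock: 12.72
ee_pos: [0.5864, -0.1332, 0.0884]
orientation: [0.995, -0.105, -0.0, -0.001]
wrist_force: [-0.1, 0.2, -2.5]
gripper_width: 0.337
grip_force: 89.5
scene ['x-20 y38 a6434 w111 h131']
top ['x-1 y-6 a20623 w221 h137']
tilt 26.1 204 [ 0.5826 -0.1324  0.089 ] [-0.2 -0.7 -2.5] 89.5 12.825
```

```bash
cat > asc.py <<'E'
from h import *
import sys
r=cv2.imread("pics/rect.png",0); i={"scene":0,"top":1}[sys.argv[1]]; r=r[i*161:(i+1)*161,:241]
s=cv2.resize(r[:int(sys.argv[2])],None,fx=1/3,fy=1/5,interpolation=cv2.INTER_AREA)
for l in s: print("".join("@%#*+=-:. "[min(9,int(v)*10//220)] for v in l))
E
python3 asc.py scene 120
```

```text
*******************************************************************************#
*******************************************************************************#
+++++++++++++++++++++++=++==++=++==+=====================================-==+#*#
.......................................::..................::::::...........=#*#
++=...................................:++:.............:::------:...........=#*#
##+...................................:+*:.............:----=+-:............=###
##=...................................:+*:..............:--=+##*-...........=#*#
##=...................................:+*:.............:=**=-*##+:..........=#*#
##+...................................:+*:............:-#%%+-++==...........=#*#
##+...................................:+*:............::=++-=+-::...........=#*#
##+:..................................:+*:.........::-=====++++==...........=#*#
##+...................................:+*-.........=%@%%****#%@@+...........=*##
##+:..................................:+*-........:*@@%+-==-+%@@=...........=*##
##+:..................................:+*-........-#@%=-*%#+=#@%-...........-*##
*#+:..................................:+*-........=###=-#%#==%%*:...........-**#
##+:..................................:+*-.....::-++*#*=++==**#+............-**#
*#+:..................................:+*-...:+*#####%%###****#=............=**#
*#+:...................................+*-...-#%%%%%%%%%%%****#-............-**#
*#+:..................................:+*-...=%%%%%%%%%%%#*****:............-***
*#+:...................................=*-..:*%%%%%%%%%%%#*****:............-**#
*#+:...................................=*-..:#%%%%%%%%%%%#***#+.............-***
*#+:...................................=*-..-#%%%%%%%%%%%****#=.............-***
*#+:...................................=*-..+%%%%%%%%%%%#****#-.............-***
*#+:...................................=*=::*%%%%%%%%%#%#*****:.............-***
```

```bash
python3 -m crank '[{"fingers":1,"dx":0,"dy":0,"dz":-0.008,"yaw":0},{"fingers":1,"dx":0,"dy":0.015,"dz":-0.007,"yaw":0},{"fingers":1,"dx":0,"dy":0.04,"dz":0,"yaw":0},{"fingers":1,"dx":0,"dy":0.04,"dz":0,"yaw":0},{"fingers":1,"dx":0,"dy":0.02,"dz":0,"yaw":0}]' 90
python3 nuts.py; python3 asc.py scene 120; python3 tilt.py
```

```text
clock: 13.5
ee_pos: [0.5597, -0.2502, 0.106]
orientation: [0.994, -0.107, 0.0, 0.001]
wrist_force: [-0.3, -0.2, -1.6]
gripper_width: 0.338
grip_force: 89.6
scene ['x43 y61 a669 w29 h37', 'x-26 y-86 a3758 w54 h84']
top ['x51 y63 a642 w24 h39', 'x-11 y-83 a5986 w65 h115']
*******************************************************************************#
******************************************************************************##
+++++++++++++++++++++++=+++=++=++==++====================================-==+###
:::....................................::................:::::::::..........+###
++=...................................:+*:.............:::------:...........=###
##+:..................................:**:.............--:--=+-:............=###
##=...................................:+*:...............-*####*-...........=###
##=...................................:+*:.............:-==+*###*:..........=#*#
##+...................................:+*:.............:=*+=-**+=:..........=#*#
##+...................................:+*:............:-*%%#-==::...........=###
##+:...............
[... 481 characters left out ...]
+=%@@#:.................:+*-..................................=**#
*#+::+%##==*#*-+%%%+:..................+*-.............................:::..-**#
*#+==+++#*====+*###=..................:+*-..................................-*##
%%#####%%%%#**##*##-...................=*-..................................-**#
%%%%%%%%%%%#######*:...................+*-..................................-**#
%%%%%%%%%%%#*#####+....................+*-..................................-**#
%%%%%%%%%%%#*#**##-....................=*-..................................-**#
%%%%%%%%%%#*****#*:....................=*-..................................-**#
tilt 26.1 204 [ 0.5596 -0.2498  0.1057] [-0.5  0.  -2.4] 89.6 13.6
```

```bash
python3 -m crank '[{"fingers":1,"dx":0.012,"dy":-0.015,"dz":0.014,"yaw":0},{"fingers":1,"dx":0.015,"dy":0,"dz":0,"yaw":0},{"fingers":1,"dx":-0.03,"dy":0,"dz":0,"yaw":0},{"fingers":1,"dx":0.03,"dy":0,"dz":0,"yaw":0},{"fingers":1,"dx":-0.03,"dy":0,"dz":0,"yaw":0}]' 90
python3 nuts.py; python3 asc.py scene 120; python3 tilt.py
```

```text
clock: 14.28
ee_pos: [0.564, -0.226, 0.0889]
orientation: [0.995, -0.102, -0.0, -0.002]
wrist_force: [-0.2, 0.3, -2.1]
gripper_width: 0.339
grip_force: 89.5
scene ['x43 y61 a668 w29 h37', 'x-27 y-61 a5619 w90 h95']
top ['x-6 y-66 a9102 w102 h137', 'x64 y-32 a179 w21 h9', 'x51 y62 a633 w24 h39']
*******************************************************************************#
*******************************************************************************#
+++++++++++++++++++++++=++==++=++==+=====================================-==+#*#
::.....................................::................:.:::::::..........=###
++=......................:-::---:.....:+*:.............:::------:...........=#*#
##+:.....................::::::.......:+*:.............:-:--==-:............=#*#
##=...................................:+*:...............-*####*-...........=#*#
##=...................................:+*:.............:-==+*###*:..........=###
##+...................................:+*:.............:=*+=-**+=:..........=#*#
##+...................................:+*:.............-*%%#-==::..........
[... 508 characters left out ...]
+***#######***#-......:+*-..................................=**#
*#+:.......-#%%%%%%%%%%%*****#*:.......+*-..................................-**#
*#+:.......+%%%%%%%%%%%#*****#+.......:+*-..................................-**#
*#+:......:*%%%%%%%%%%%#*****#-........=*-..................................-**#
*#+:......-#%%%%%%%%%%%#****#*:........=*-..................................-**#
*#+:......=%%%%%%%%%%%%*****#+.........+*-..................................-**#
*#+:.....:*%%%%%%%%%%%#*****#=.........=*-..................................-**#
*#+:.....-#%%%%%%%%%%%#****##-.........=*-..................................-***
tilt 26.1 204 [ 0.5598 -0.2263  0.0895] [-0.5  0.4 -3.1] 89.5 14.375
```

```bash
cat > asc2.py <<'E'
from h import *
import sys
from nuts import rect
n,y0,y1,x0,x1=sys.argv[1],*map(int,sys.argv[2:6])
r=rect(cv2.imread(f"pics/last_{n}.png"),n); b=rect(cv2.imread(f"pics/{n}1.png"),n)
r=r.astype(int).mean(2); d=r-b.astype(int).mean(2)
for v in range(x1,x0,-3): print("%4d "%v+" ".join("%4d"%d[80-v:83-v,u+120:u+123].mean() for u in range(y0,y1,3)))
E
sed -i 's/^out=\[\]/if __name__!="__main__": raise SystemExit if 0 else ImportError\nout=[]/' nuts.py
python3 - <<'E'
s=open("nuts.py").read().replace('if __name__!="__main__": raise SystemExit if 0 else ImportError\n','')
a,b=s.split("out=[]\n"); b="out=[]\n"+b
open("nuts.py","w").write(a+'if __name__=="__main__":\n'+"".join("    "+l+"\n" for l in b.splitlines()))
E
for n in top scene; do echo $n; python3 asc2.py $n -56 -10 36 76; python3 asc2.py $n 40 88 30 76;done
```

```text
top
  76    1    1    1    1    0    0    0   -1    0    0    0    1    0    2    1    1
  73    2    3    2    2   -4  -12  -13  -15  -21  -28  -32  -15    0    2    1    2
  70    2    2    3    1  -17  -30  -24  -23  -31  -42  -61  -37   -2    2    2    2
  67    2    2    1    1  -23  -39  -30  -22  -23  -32  -45  -34   -3    2    2    2
  64    2    2    2    0  -24  -48  -54  -48  -44  -45  -49  -27    0    3    3    3
  61    2    3    2    0  -10  -22  -34  -42  -44  -41  -31  -12    2    2    2    1
  58    1    3    2    2    1    0    0   -1    0    0    0    1    2    2    2    1
  55    3    2    2    2    2    1    1    2    2    1    1    2    2    1    2    2
  52    2    2    2    1    3    2    2    2    2    1    2    1    1    1    1    2
  49    2    2    3    2    2    2    2    3    2    2    1    1    1    1    1    2
  46    2    2    2    1    2    2    2    3    2    2    1    1    2    2    2    2
  43    2    2    2    2    2    2    3    2    1    2    3    2    3    2    2    3
  40    2    2    2    2    2    2    2    2    2    1    3    2    2    2  
[... 3309 characters left out ...]
    7    7    6    7
  52    7    2  -13  -10  -20  -53  -81  -99  -98  -64  -22    4    8    7    7    6
  49    6    7    8    6  -43 -105 -111 -110 -113 -108  -80  -14    8    7    7    7
  46    6    7    6  -20  -73 -105 -107 -108 -111 -113 -111  -47    5    7    7    7
  43    7    7  -11  -28  -33  -46  -69  -93 -117 -118 -120  -76    0    7    6    7
  40    7    3  -15  -39  -64  -53  -28  -61 -115 -103  -97  -58    4    7    7    7
  37    6    0  -27 -108 -141 -124  -60  -49 -106  -65  -44   -8    8    7    7    6
  34    7    1  -41 -128 -148 -145  -88  -33  -64  -23   -1    7    7    7    7    6
  31    7    4  -23  -90 -133 -128  -58  -15  -12    2    7    7    6    6    7    7
```

```bash
python3 -m crank '[{"fingers":1,"dx":0.03,"dy":0,"dz":0,"yaw":0},{"fingers":1,"dx":-0.035,"dy":0,"dz":0,"yaw":0},{"fingers":1,"dx":0.035,"dy":0,"dz":0,"yaw":0},{"fingers":1,"dx":-0.035,"dy":0,"dz":0,"yaw":0},{"fingers":1,"dx":0,"dy":0,"dz":0,"yaw":0}]' 90
python3 nuts.py; python3 asc.py scene 100; python3 tilt.py
```

```text
clock: 15.05
ee_pos: [0.5552, -0.227, 0.0901]
orientation: [0.995, -0.103, -0.001, -0.001]
wrist_force: [-0.1, -0.6, -2.0]
gripper_width: 0.343
grip_force: 89.5
scene ['x43 y61 a668 w29 h37', 'x-31 y-62 a4714 w86 h84']
top ['x65 y-32 a151 w22 h8', 'x51 y62 a632 w24 h39', 'x-9 y-67 a8656 w99 h135']
*******************************************************************************#
*******************************************************************************#
+++++++++++++++++++++++=++==++=++==+=====================================-==+###
::.....................................::................:.:::::::..........=###
++=.......................:-::-::.....:+*:.............:::------:...........=###
##+:......................::::........:+*:.............--:--=+-:............=###
##=...................................:+*:...............-*####*-...........=###
##=...................................:+*:.............:-==+*###*:..........=#*#
##+...................................:+*:.............:=*+=-**+=:..........=###
##+...................................:+*:............:-*%%#-==::.......
[... 186 characters left out ...]
.......................:+*-..................................=*##
##+:.............:-=+**********-......:+*-..................................-*##
##+:.............+@@@%%%%%%%@@%-......:+*-..................................-*##
##+:............:#@@%%%%%%%%@@*:......:+*-..................................-*##
*#+:............-%@@%%%%%%%%@@+.......:+*-..................................=**#
*#+:...........:+###%%%%%%%%%#-........+*-..................................-*##
*#+:........::-=++*########*#*:.......:+*-..................................-**#
*#+:......-*###%%#%%%%#*****#+.........=*-..................................-**#
tilt 26.1 204 [ 0.5572 -0.2278  0.0916] [ 1.2  0.  -2.7] 89.5 15.15
```

```bash
python3 -m crank '[{"fingers":1,"dx":0.05,"dy":0,"dz":0,"yaw":0},{"fingers":1,"dx":-0.05,"dy":0,"dz":0,"yaw":0},{"fingers":1,"dx":0.05,"dy":0,"dz":0,"yaw":0},{"fingers":1,"dx":-0.05,"dy":0,"dz":0,"yaw":0},{"fingers":1,"dx":0.05,"dy":0,"dz":0,"yaw":0}]' 100
python3 -m crank '[{"fingers":1,"dx":-0.05,"dy":0,"dz":0,"yaw":0},{"fingers":1,"dx":0.05,"dy":0,"dz":0,"yaw":0},{"fingers":1,"dx":-0.05,"dy":0,"dz":0,"yaw":0},{"fingers":1,"dx":0,"dy":0,"dz":0,"yaw":0},{"fingers":1,"dx":0,"dy":0,"dz":0,"yaw":0}]' 100
python3 nuts.py; python3 asc.py scene 100; python3 tilt.py
```

```text
clock: 15.82
ee_pos: [0.5867, -0.2333, 0.0797]
orientation: [0.995, -0.103, -0.017, -0.002]
wrist_force: [1.7, -0.8, -2.2]
gripper_width: 0.337
grip_force: 100.8
clock: 16.45
ee_pos: [0.557, -0.2291, 0.0922]
orientation: [0.995, -0.104, 0.001, 0.0]
wrist_force: [-0.1, -0.3, -2.0]
gripper_width: 0.34
grip_force: 101.0
scene ['x43 y61 a674 w29 h37', 'x-43 y-66 a3227 w83 h58']
top ['x66 y-32 a117 w22 h6', 'x51 y63 a640 w24 h39', 'x-12 y-70 a8050 w97 h134']
*******************************************************************************#
******************************************************************************##
+++++++++++++++++++++++=+++=++=++==++====================================-==+###
:::....................................::................:::::::::.........:=###
++=.......................--::::......:+*:.............:::------:...........=###
##+:..................................:**:.............--:--=+-:............=###
##=...................................:+*:...............-*####*-...........=###
##=...................................:+*:.............:-==+*###*:.........
[... 346 characters left out ...]
......................:+*-..................................=*##
##+:..................................:+*-..................................=*##
##+:..................................:+*-..................................=*##
##+:..................................:+*-..................................=**#
##+:..................................:+*-..................................=**#
##+:...................................+*-.............................:.:..-*##
*#+:............:==-------===-:.......:+*-..................................-**#
*#+:............+@@@%%%%%%%@@%-........=*-..................................-*##
tilt 34.5 221 [ 0.5575 -0.2292  0.0928] [ 0.1 -0.7 -2.1] 101.0 16.55
```

```bash
python3 -m crank '[{"fingers":1,"dx":-0.03,"dy":0,"dz":0,"yaw":0},{"fingers":1,"dx":0.055,"dy":0,"dz":0,"yaw":0},{"fingers":1,"dx":-0.055,"dy":0,"dz":0,"yaw":0},{"fingers":1,"dx":0.055,"dy":0,"dz":0,"yaw":0},{"fingers":1,"dx":-0.055,"dy":0,"dz":0,"yaw":0}]' 110
python3 -m crank '[{"fingers":1,"dx":0.055,"dy":0,"dz":0,"yaw":0},{"fingers":1,"dx":-0.055,"dy":0,"dz":0,"yaw":0},{"fingers":1,"dx":0.02,"dy":0,"dz":0,"yaw":0},{"fingers":1,"dx":0,"dy":0,"dz":0,"yaw":0},{"fingers":1,"dx":0,"dy":0,"dz":0,"yaw":0}]' 110
python3 nuts.py;  python3 tilt.py
python3 - <<'E'
from h import *
s=cv2.imread("pics/last_scene.png"); t=cv2.imread("pics/last_top.png"); w=cv2.cvtColor(snapshot("wrist"),cv2.COLOR_RGB2BGR)
a=cv2.resize(s[120:270,120:300],(480,400),interpolation=cv2.INTER_CUBIC); b=cv2.resize(t[220:340,380:540],(320,240),interpolation=cv2.INTER_CUBIC)
c=cv2.resize(w[160:440,200:440],(320,360)); d=cv2.resize(s[190:250,150:230],(267,200),interpolation=cv2.INTER_CUBIC)
o=np.zeros((600,800,3),'u1'); o[:400,:480]=a; o[:240,480:]=b; o[240:,480:]=c; o[400:,:267]=d
e=cv2.resize(cv2.imread("pics/scene1.png")[120:270,120:300],(213,178)); o[400:578,267:480]=e
cv2.imwrite("pics/v10.png",np.clip(o*1.3,0,255).astype('u1'))
E
```

```text
clock: 17.23
ee_pos: [0.5339, -0.2234, 0.086]
orientation: [0.995, -0.104, 0.0, -0.003]
wrist_force: [-1.8, 0.6, -0.6]
gripper_width: 0.338
grip_force: 109.4
clock: 17.85
ee_pos: [0.5474, -0.2273, 0.0928]
orientation: [0.995, -0.104, 0.002, 0.0]
wrist_force: [-0.1, -0.1, -2.1]
gripper_width: 0.333
grip_force: 110.0
scene ['x43 y61 a676 w29 h37', 'x-49 y-64 a2376 w81 h45']
top ['x66 y-32 a116 w22 h6', 'x51 y63 a636 w24 h39', 'x-21 y-71 a7275 w96 h116']
tilt 26.1 204 [ 0.5469 -0.2274  0.0925] [ 0.4  0.4 -1.7] 110.0 17.95
```

View pics/v10.png

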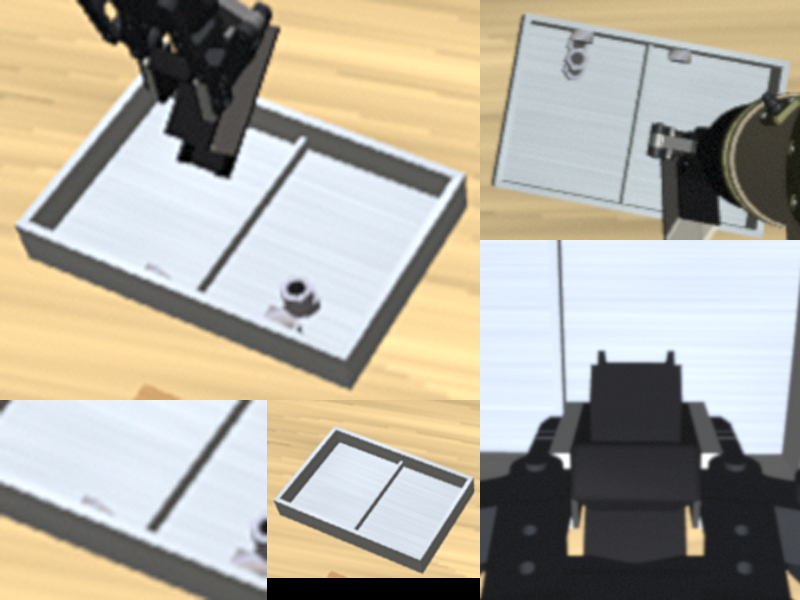

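```bash
python3 -m crank '[{"fingers":1,"dx":0.05,"dy":0,"dz":-0.01,"yaw":0},{"fingers":1,"dx":-0.05,"dy":0,"dz":0.01,"yaw":0},{"fingers":1,"dx":0.05,"dy":0,"dz":-0.02,"yaw":0},{"fingers":1,"dx":-0.05,"dy":0,"dz":0.02,"yaw":0},{"fingers":1,"dx":0,"dy":0,"dz":-0.03,"yaw":0}]' 110
python3 -m crank '[{"fingers":1,"dx":0.0,"dy":0,"dz":0.03,"yaw":0},{"fingers":1,"dx":0.05,"dy":0,"dz":-0.02,"yaw":0},{"fingers":1,"dx":-0.05,"dy":0,"dz":0,"yaw":0},{"fingers":1,"dx":0.04,"dy":0,"dz":0,"yaw":0},{"fingers":1,"dx":-0.04,"dy":0,"dz":0,"yaw":0}]' 110
python3 nuts.py
python3 -m crank '[{"fingers":1,"dx":0,"dy":-0.03,"dz":-0.03,"yaw":0},{"fingers":1,"dx":0,"dy":-0.06,"dz":0,"yaw":0},{"fingers":1,"dx":0,"dy":-0.06,"dz":0,"yaw":0},{"fingers":1,"dx":0,"dy":-0.01,"dz":0,"yaw":0},{"fingers":1,"dx":0,"dy":0,"dz":0,"yaw":0}]' 110
python3 nuts.py; python3 asc.py top 161
python3 - <<'E'
from h import *
f=[]
for i in range(8): snapshot("top"); f.append(status.state()["wrist_force"][2])
print(np.round(f,2),np.mean(f))
E
```

```text
clock: 18.68
ee_pos: [0.5348, -0.2236, 0.1116]
orientation: [0.995, -0.104, -0.012, -0.003]
wrist_force: [0.8, 0.3, -1.8]
gripper_width: 0.338
grip_force: 109.9
clock: 19.3
ee_pos: [0.5481, -0.2265, 0.1072]
orientation: [0.995, -0.104, -0.001, -0.002]
wrist_force: [-1.1, 0.9, -0.6]
gripper_width: 0.335
grip_force: 110.0
scene ['x43 y61 a675 w29 h37', 'x-52 y-69 a1938 w70 h38']
top ['x66 y-32 a117 w22 h6', 'x51 y63 a639 w24 h39', 'x-26 y-73 a6554 w92 h105']
clock: 20.02
ee_pos: [0.5797, -0.0699, 0.1419]
orientation: [0.995, -0.103, 0.001, 0.0]
wrist_force: [-0.4, -0.5, -2.7]
gripper_width: 0.336
grip_force: 110.0
scene ['x43 y61 a665 w29 h37', 'x-65 y91 a308 w42 h9']
top ['x-5 y10 a21920 w223 h137', 'x17 y-103 a92 w20 h9']
-------:::::::::::::-+#*=------------------------------==============+++========
#*+++=:::::::::::::-=##=-:::::-------------------------------========++=========
#+---::::::::::::::=*#+-:::::::::::--------------------------------==+=------===
#*---:::::::::::::-+#*-:::::::::::::::::---------------------------=+=----------
#*--:::::::::::::-=##=::::::::::::::::::::::
[... 1592 characters left out ...]
::::::::::::::::::::::::::::--::::::::::--::::::::::::::=*=-+*#%
:::::+*=-:::::::::::::::::::::::::::::::::::::::::::::::--:::::::::::::-+*==*#%%
...:-*+--::::::::::::::::::::::::::::::::::::::::::::::--::::::::::::::=*+=+*%%%
...:+#=--::::::::::::::::::::::::::::::::::::::::::::::--:::::::::::::-+*==*#%%%
..:-**=---:::::::::::::::::::::::::::::::::::::::::::::-::::::::::::::=#*==*#%%%
..:+#+----------::::::::::::::::::::::::::::::::::::::--:::::::::::::-+#+=+#%%%%
.:-*+=----------::::::::::::::::::::::::::::::::::::::-::::::::::::::=##==*#%%%%
.:=*=----------::::::::::::::::::::::::::::::::::::::--:::::::::::::-*#*=+*###%%
[-1.12 -1.89 -3.45 -2.08 -2.42 -2.59 -2.55 -2.2 ] -2.288074097542971
```

```bash
python3 -m crank '[{"fingers":1,"dx":0,"dy":0.06,"dz":0,"yaw":0},{"fingers":1,"dx":0,"dy":0.06,"dz":0,"yaw":0},{"fingers":1,"dx":0,"dy":0.02,"dz":0.03,"yaw":0},{"fingers":1,"dx":0.02,"dy":0,"dz":0.0,"yaw":0.18},{"fingers":1,"dx":0.0,"dy":0,"dz":0,"yaw":-0.18}]' 115
python3 -m crank '[{"fingers":1,"dx":0,"dy":0.03,"dz":0,"yaw":0.18},{"fingers":1,"dx":0,"dy":-0.04,"dz":0,"yaw":-0.18},{"fingers":1,"dx":0,"dy":0.04,"dz":0,"yaw":0.18},{"fingers":1,"dx":-0.05,"dy":-0.03,"dz":0.0,"yaw":-0.18},{"fingers":1,"dx":0.06,"dy":0,"dz":0,"yaw":0}]' 115
python3 -m crank '[{"fingers":1,"dx":-0.06,"dy":0.0,"dz":0,"yaw":0},{"fingers":1,"dx":0.06,"dy":0,"dz":0,"yaw":0},{"fingers":1,"dx":-0.06,"dy":0.0,"dz":0,"yaw":0},{"fingers":1,"dx":0.06,"dy":0,"dz":0.0,"yaw":0},{"fingers":1,"dx":-0.06,"dy":0,"dz":0,"yaw":0}]' 115
python3 nuts.py; python3 asc.py scene 161
python3 - <<'E'
from h import *
g=cv2.cvtColor(snapshot("wrist"),cv2.COLOR_RGB2GRAY)
s=cv2.resize(g[150:420,230:410],None,fx=.5,fy=.25,interpolation=cv2.INTER_AREA)
for l in s: print("".join("@%#*+=-:. "[min(9,int(v)*10//220)] for v in l))
E
```

```text
clock: 21.15
ee_pos: [0.5705, -0.2121, 0.1108]
orientation: [0.994, -0.107, -0.0, -0.0]
wrist_force: [0.3, 0.5, -2.7]
gripper_width: 0.338
grip_force: 113.8
clock: 21.78
ee_pos: [0.5709, -0.1982, 0.0981]
orientation: [0.995, -0.099, -0.02, -0.002]
wrist_force: [1.4, 0.1, -3.4]
gripper_width: 0.335
grip_force: 114.3
clock: 22.4
ee_pos: [0.5405, -0.1964, 0.0995]
orientation: [0.994, -0.105, -0.005, -0.006]
wrist_force: [-1.2, -0.5, -0.3]
gripper_width: 0.334
grip_force: 114.3
scene ['x44 y60 a708 w30 h37', 'x-55 y-33 a1429 w65 h30']
top ['x66 y-32 a108 w22 h6', 'x51 y62 a612 w24 h39', 'x-32 y-61 a8080 w129 h113']
*******************************************************************************#
******************************************************************************##
+++++++++++++++++++++++=++==++=++==++====================================-==+###
:::....................................::................:::::::::.........:+###
++=......................:--::::......:+*:.............:::------:...........=###
##+:..................................:+*:.............--:--=+-:............
[... 7598 characters left out ...]
%%%%%%%%%%%%%%%%%%%%%%%%%%%%%%%%%%#=.....-*%%%%%%%%%%%%%%%%%%%%
%%%%%%%%%%%%%%%%%*:....-#%%%%%%%%%%%%%%%%%%%%%%%%%%%%%%%%%%%%#=:....-#%%%%%%%%%%%%%%%%%%%%
%%%%%%%%%%%%%%%%%*:....-#%%%%%%%%%%%%%%%%%%%%%%%%%%%%%%%%%%%%#=:::::-#%%%%%%%%%%%%%%%%%%%%
%%%%%%%%%%%%%%%%%#-::::=#%%%%%%%%%%%%%%%%%%%%%%%%%%%%%%%%%%%%%+-----=#%%%%%%%%%%%%%%%%%%%%
%%%%%%%%%%%%%%%%%%%%%%%%%%%%%%%%%%%%%%%%%%%%%%%%%%%%%%%%%%%%%%%%%%%%%%%%%%%%%%%%%%%%%%%%%%
%####%%%%%%%%%%%%%%%%%%%%%%%%%%%%%%%%%%%%%%%%%%%%%%%%%%%%%%%%%%%%%%%%%%%%%%%%%%%%%####%%%%
%####%%%%%%%%%%%%%%%%%%%%%%%%%%%%%%%%%%%%%%%%%%%%%%%%%%%%%%%%%%%%%%%%%%%%%%%%%%%%%####%%%%
%###%%%%%%%%%%%%%%%%%%%%%%%%%%%%%%%%%%%%%%%%%%%%%%%%%%%%%%%%%%%%%%%%%%%%%%%%%%%%%%%###%%%%
```

Run:
```python
from h import *
print([(t,[round(row(t,*a)) for a in((.044,.045),(.06,.028),(-.044,.045),(-.044,0))]) for t in(30,35,40,45,50,55,60)])
for n in("scene","top"):
    a=cv2.imread(f"pics/{n}1.png"); b=cv2.imread(f"pics/last_{n}.png")
    d=(cv2.absdiff(a,b).max(2)>22).astype('u1'); d=cv2.morphologyEx(d,cv2.MORPH_CLOSE,np.ones((5,5),'u1'))
    k,l,s,c=cv2.connectedComponentsWithStats(d); print(n,[(s[i][:4].tolist(),int(s[i][4]),onz(cam(n),c[i],.005)[:2].round(3).tolist()) for i in range(1,k) if s[i][4]>15])
```

```text
[(30, [233, 212, 434, 412]), (35, [240, 223, 443, 426]), (40, [248, 233, 451, 440]), (45, [255, 244, 459, 455]), (50, [263, 254, 466, 470]), (55, [272, 265, 473, 485]), (60, [280, 276, 479, 500])]
scene [([134, 0, 109, 187], 10356, [0.275, -0.342]), ([452, 169, 33, 76], 1945, [0.477, 0.244]), ([220, 225, 20, 20], 232, [0.623, -0.146])]
top [([421, 235, 16, 25], 254, [0.639, -0.146]), ([474, 245, 12, 7], 76, [0.632, -0.241]), ([442, 261, 198, 219], 26934, [0.418, -0.379]), ([201, 268, 36, 68], 1758, [0.544, 0.253])]
```

```bash
python3 -m crank '[{"fingers":1,"dx":0,"dy":0.04,"dz":0,"yaw":0},{"fingers":1,"dx":-0.004,"dy":0,"dz":0.01,"yaw":0},{"fingers":0.3,"dx":0,"dy":0,"dz":0,"yaw":0},{"fingers":1,"dx":0,"dy":0,"dz":0.0,"yaw":0},{"fingers":1,"dx":-0.008,"dy":0,"dz":0,"yaw":0}]' 30
python3 -m crank '[{"fingers":1,"dx":-0.006,"dy":0,"dz":0,"yaw":0},{"fingers":1,"dx":-0.006,"dy":0,"dz":0,"yaw":0},{"fingers":1,"dx":-0.006,"dy":0,"dz":0,"yaw":0},{"fingers":1,"dx":0,"dy":0,"dz":0.0,"yaw":0},{"fingers":1,"dx":0,"dy":0,"dz":0,"yaw":0}]' 30
cat > tilt.py <<'E'
from h import *
st=status.state(); w=snapshot("wrist"); g=w[:,:,1].astype(float); g=cv2.GaussianBlur(g,(1,5),0)
m=g[:,300:335].mean(1); ys=np.arange(150,290); dr=-np.diff(m)[ys]; y=ys[dr>12]; print("edges down",y.tolist())
th=np.arange(0,70,.5); 
if len(y): print("tilt if lid/chute",[np.interp(v,[row(t,*a) for t in th],th) for v,a in((y[-1],(.044,.045)),(y[0],(.06,.028)))])
p=np.array(st["ee_pos"][:2])-[.571,-.193]; print("tray xy",(p@[.978,-.208]).round(4),(p@[.208,.978]).round(4),"z",round(st["ee_pos"][2],4),np.round(st["wrist_force"],1),round(st["grip_force"],1),st["clock"])
E
python3 tilt.py
```

```text
clock: 23.18
ee_pos: [0.5164, -0.2322, 0.1019]
orientation: [0.995, -0.104, 0.001, -0.0]
wrist_force: [0.1, -0.3, -2.8]
gripper_width: 0.344
grip_force: 30.4
clock: 23.8
ee_pos: [0.4981, -0.2294, 0.1014]
orientation: [0.995, -0.104, 0.0, -0.0]
wrist_force: [0.4, -0.6, -1.9]
gripper_width: 0.349
grip_force: 30.4
edges down [251, 252, 253, 254, 255]
tilt if lid/chute [np.float64(44.72363734393951), np.float64(48.47798463304568)]
tray xy -0.0637 -0.0507 z 0.1014 [ 0.4 -0.6 -1.9] 30.4 23.8
```

```bash
python3 -m crank '[{"fingers":1,"dx":0.015,"dy":0,"dz":0.006,"yaw":0},{"fingers":1,"dx":0,"dy":0,"dz":0.009,"yaw":0},{"fingers":1,"dx":-0.005,"dy":0,"dz":0,"yaw":0},{"fingers":1,"dx":-0.006,"dy":0,"dz":0.0,"yaw":0},{"fingers":1,"dx":-0.006,"dy":0,"dz":0,"yaw":0}]' 30
python3 tilt.py; python3 nuts.py; python3 asc.py scene 161 | tail -12
```

```text
clock: 24.48
ee_pos: [0.4968, -0.229, 0.0875]
orientation: [0.995, -0.104, 0.002, 0.0]
wrist_force: [4.9, 0.0, 3.3]
gripper_width: 0.35
grip_force: 30.8
edges down [235, 236, 237, 238, 239]
tilt if lid/chute [np.float64(34.2079882275701), np.float64(40.963232910701876)]
tray xy -0.0651 -0.0507 z 0.0875 [4.9 0.  3.3] 30.8 24.475
scene ['x44 y60 a744 w30 h37', 'x-65 y-62 a322 w44 h8']
top ['x66 y-32 a117 w22 h6', 'x51 y62 a634 w24 h39', 'x-55 y-76 a2149 w83 h41']
##+:..................................:+*-..................................-**#
*#+:..................................:+*-........................::::::::..-*##
*#+:...................................=*-..............................:...-*##
*#+:...................................=*-..................................-*##
*#+:...................................=*-..................................-*##
*#+:...................................=*-..............................::..-*##
*#*:...................................=*=..................................-*##
*#+:...................................=*-..................................:**#
##*:........:-===+====++=+-............=*=............................:..:..:**#
*#*:........+%@@%%%%%%%@@%-............=*=............:.::::::::::::::::::..:*##
*#*========+#@@@%%%%%%%@@%+=+==++=+=+=:=*+++++++++++++++++++++++*++++**+*+=.:*##
***********#@@@%%%%%%%@@@#************-=**********************************=.-*#*
```

```bash
python3 -m crank '[{"fingers":1,"dx":0.02,"dy":0,"dz":-0.006,"yaw":0},{"fingers":1,"dx":0.0,"dy":0,"dz":0,"yaw":0},{"fingers":1,"dx":0.06,"dy":0,"dz":0,"yaw":0},{"fingers":1,"dx":-0.06,"dy":0,"dz":0.0,"yaw":0},{"fingers":1,"dx":0.06,"dy":0,"dz":0,"yaw":0}]' 118
python3 -m crank '[{"fingers":1,"dx":-0.06,"dy":0,"dz":0,"yaw":0},{"fingers":1,"dx":0.06,"dy":0,"dz":0,"yaw":0},{"fingers":1,"dx":-0.06,"dy":0,"dz":0,"yaw":0},{"fingers":1,"dx":0.06,"dy":0,"dz":0.0,"yaw":0},{"fingers":1,"dx":-0.06,"dy":0,"dz":0,"yaw":0}]' 118
python3 tilt.py; python3 nuts.py
python3 - <<'E'
from h import *
f=[]
for i in range(8): snapshot("top"); f.append(status.state()["wrist_force"][2])
print(np.round(f,2),np.median(f))
E
```

```text
clock: 25.25
ee_pos: [0.5533, -0.2398, 0.0817]
orientation: [0.995, -0.103, -0.017, -0.001]
wrist_force: [3.2, -2.2, -2.1]
gripper_width: 0.333
grip_force: 127.5
clock: 25.88
ee_pos: [0.5209, -0.2331, 0.083]
orientation: [0.995, -0.104, -0.003, -0.005]
wrist_force: [-1.5, 0.2, -0.6]
gripper_width: 0.335
grip_force: 121.5
edges down [235, 236, 237, 238, 239]
tilt if lid/chute [np.float64(34.1461882794314), np.float64(40.92556355277763)]
tray xy -0.0407 -0.0496 z 0.083 [-1.5  0.2 -0.6] 121.5 25.875
scene ['x43 y61 a692 w29 h37', 'x-61 y-63 a616 w47 h15']
top ['x66 y-32 a116 w22 h6', 'x51 y63 a638 w24 h39', 'x-48 y-75 a3266 w84 h57']
[-0.96 -1.55 -1.52 -2.71 -3.09 -2.95 -2.14 -2.24] -2.1903115221463345
```

```bash
python3 -m crank '[{"fingers":1,"dx":0.01,"dy":0,"dz":-0.04,"yaw":0},{"fingers":1,"dx":0.01,"dy":-0.05,"dz":0,"yaw":0},{"fingers":1,"dx":0.0,"dy":-0.06,"dz":0,"yaw":0},{"fingers":1,"dx":0,"dy":0,"dz":0.0,"yaw":0},{"fingers":1,"dx":0,"dy":0,"dz":0,"yaw":0}]' 118
python3 - <<'E'
from h import *
from nuts import C,ex,ey
st=status.state(); w=snapshot("wrist"); cv2.imwrite("pics/wc.png",w[:,:,::-1]); c=cam("wrist",st)
def T(x,y,z): return np.r_[C+x*ex+y*ey,z]
p=proj(c,[T(.051,.062,.016),T(.074,.05,.006),T(.03,.05,.006),T(.03,.075,.006)]).round(); print(p.tolist(),st["ee_pos"])
x0,y0=(p[0]-[55,55]).astype(int); g=cv2.cvtColor(w,cv2.COLOR_RGB2GRAY)[max(0,y0):y0+110,x0:x0+110]
s=cv2.resize(g,None,fx=1,fy=.5,interpolation=cv2.INTER_AREA); print(x0,y0,s.min(),s.max())
for l in s: print("".join("@%#*+=-:. "[min(9,int(v)*10//200)] for v in l))
E
```

```text
clock: 27.05
ee_pos: [0.5581, -0.1297, 0.1326]
orientation: [0.995, -0.104, 0.0, 0.0]
wrist_force: [1.0, -0.7, -2.4]
gripper_width: 0.334
grip_force: 121.4
[[312.0, 124.0], [329.0, 89.0], [329.0, 155.0], [294.0, 155.0]] [ 0.55810746 -0.12968708  0.13260196]
257 69 68 184
..............................................................................................................
..............................................................................................................
..............................................................................................................
............................................................................................... .   ..  ......
........................................................................................ .....  ..       .    
............................................................................... ... ..... .....        .      
................................................................................................ . ... . .. . 
-------------------------------------------:::::...
[... 4576 characters left out ...]
..................................
               .  .  . . .   .      .  .......................................................................
                                                                 .  . .    .......... ........................
.................................... . .   . .  .                                                             
.........................................................................                                     
..............................................................................................................
..............................................................................................................
```

```bash
python3 -m crank '[{"fingers":1,"dx":0.0,"dy":0.05,"dz":0,"yaw":0},{"fingers":1,"dx":0.0,"dy":0.05,"dz":0,"yaw":0},{"fingers":1,"dx":0.0,"dy":0.0,"dz":0,"yaw":0},{"fingers":1,"dx":0,"dy":0,"dz":0.0,"yaw":0},{"fingers":1,"dx":0,"dy":0,"dz":0,"yaw":0}]' 118
python3 - <<'E'
from h import *
from nuts import C,ex,ey
st=status.state(); w=snapshot("wrist"); cv2.imwrite("pics/wd.png",w[:,:,::-1]); c=cam("wrist",st)
def T(x,y,z): return np.r_[C+x*ex+y*ey,z]
p=proj(c,[T(.06,-.032,.016)]).round(); print(p.tolist(),st["ee_pos"])
x0,y0=(p[0]-[55,45]).astype(int); g=cv2.cvtColor(w,cv2.COLOR_RGB2GRAY)[max(0,y0):y0+80,x0:x0+110]
s=cv2.resize(g,None,fx=1,fy=.5,interpolation=cv2.INTER_AREA)
for l in s: print("".join("@%#*+=-:. "[min(9,int(v)*10//200)] for v in l))
g=cv2.cvtColor(w,cv2.COLOR_RGB2GRAY)[60:300,150:500]; print("whole")
for l in cv2.resize(g,None,fx=.3,fy=.15,interpolation=cv2.INTER_AREA): print("".join("@%#*+=-:. "[min(9,int(v)*10//200)] for v in l))
E
```

```text
clock: 27.72
ee_pos: [0.5374, -0.2267, 0.1324]
orientation: [0.995, -0.104, 0.0, -0.0]
wrist_force: [0.4, -0.6, -2.0]
gripper_width: 0.337
grip_force: 121.4
[[304.0, 110.0]] [ 0.53741089 -0.22668319  0.13239376]
..............................................................................................................
..............................................................................................................
..............................................................................................................
..............................................................................................................
..............................................................................................................
                                                                                                              
                                                                                                              
                                                                                                              

[... 6673 characters left out ...]
%%%%%%%%%%%%%%%%%%%#=                 -**=  ....................
                                   :.  -#%%%##%%#%%%%%%%%#%%#=                .=**-  ......::::::::::::::
                                   :.  =#####################+                .+**:  .:::::::::::::::::..
                                   :.  =#####################+                .+*+.  ::::::::::::........
                                   -:..+####################%+...             :**+. .::::................
====================-=------------=***%%####################%%***=::::::::::::=**=  .....................
*******************************##****#%%####################%%#****##************-  .....................
```

Run:
```python
from h import *
def asc(g,fx,fy):
    for l in cv2.resize(g,None,fx=fx,fy=fy,interpolation=cv2.INTER_AREA if fy<1 else cv2.INTER_CUBIC): print("".join("@%#*+=-:. "[min(9,max(0,(int(v)-40)*10//160))] for v in l))
asc(cv2.imread("pics/wd.png",0)[70:166,120:200],1.3,.65)
print("scene"); asc(cv2.imread("pics/last_scene.png",0)[215:250,208:248],3,1.5)
print(status.state()["q"])
```

```text
............................................................................:::..:...:..................
........................................................................................................
........................................................................................................
........................................................................................................
............................................................................   .  ....  ..              
......................................................................  ..     ..                       
.................................................................. ..   .       .                       
................................................................... ....  ...   ..  .. .                
........................................................................................................
:::::::::::::::::::::::::::::::...............................::::::::::::::::::::::::::::::::::::::::::
+++++++++++++++++******+++++++=--:::::::::::::::::
[... 11093 characters left out ...]
.........
%%%%%%%%%%%%%%%%%%%%%%%%%%%%%%%%%%%%%%%%%%%%%%%%%%%%%%%##**++====--:::..................................................
%%%%%%%%%%%%%%%%%%%%%%%%%%%%%%%%%%%%%%%%%%%%%%%%%%%%%%%%%%%#####**+==--::...............................................
#####%%%%%%%%%%%%%%%%%%%%%%%%%%%%%%%%%%%%%%%%%%%%%%%%%%%%%%%%%%%%%##**+==--::::.........................................
++++**#####%%%%%%%%%%%%%%%%%%%%%%%%%%%%%%%%%%%%%%%%%%%%%%%%%%%%%%%%%%%##**++===---:::...................................
----===++**###%%%%%%%%%%%%%%%%%%%%%%%%%%%%%%%%%%%%%%%%%%%%%%%%%%%%%%%%%%%%####**++===--::...............................
[ 0.6501464   0.38985243 -0.39103731  1.61206105  0.15743871  1.1709006
 -1.55454037]
```

```bash
python3 -m crank '[{"fingers":1,"dx":0.01,"dy":0.035,"dz":0,"yaw":-0.18},{"fingers":1,"dx":0.0,"dy":0,"dz":0,"yaw":-0.18},{"fingers":1,"dx":0.0,"dy":0.0,"dz":0,"yaw":-0.18},{"fingers":1,"dx":0,"dy":0,"dz":0.0,"yaw":-0.18},{"fingers":1,"dx":0,"dy":0,"dz":0,"yaw":-0.18}]' 118
python3 -m crank '[{"fingers":1,"dx":0,"dy":0,"dz":0,"yaw":-0.18},{"fingers":1,"dx":0.0,"dy":0,"dz":0,"yaw":-0.18},{"fingers":1,"dx":0.0,"dy":0.0,"dz":0,"yaw":-0.18},{"fingers":1,"dx":0,"dy":0,"dz":0.0,"yaw":-0.13},{"fingers":1,"dx":0,"dy":0,"dz":0,"yaw":0}]' 118
python3 - <<'E'
from h import *
s=snapshot("scene"); cv2.imwrite("pics/side.png",s[:,:,::-1]); st=status.state(); print(st["ee_pos"],st["orientation"])
c=cam("scene"); m=R.from_quat(st["orientation"]).as_matrix(); P=np.array(st["ee_pos"])
g=np.array(P)-m[:,2]*.019
p=proj(c,[g,P+m[:,2]*.05]).round(); print(p)
x,y=p[0].astype(int); g=cv2.cvtColor(s,cv2.COLOR_RGB2GRAY)[y-20:y+70,x-45:x+45]
lo,hi=g.min(),np.percentile(g,97)
for l in cv2.resize(g,None,fx=1.5,fy=.75,interpolation=cv2.INTER_AREA): print("".join("@%#*+=-:. "[min(9,int((int(v)-lo)*10/(hi-lo)))] for v in l))
E
```

```text
clock: 28.4
ee_pos: [0.5401, -0.2628, 0.1324]
orientation: [0.94, 0.342, 0.0, -0.0]
wrist_force: [0.0, 0.5, -2.8]
gripper_width: 0.334
grip_force: 121.5
clock: 29.02
ee_pos: [0.5399, -0.263, 0.1323]
orientation: [0.777, 0.629, 0.0, -0.0]
wrist_force: [-0.2, 0.2, -1.9]
gripper_width: 0.335
grip_force: 121.4
[ 0.53991208 -0.26315718  0.13233913] [ 7.77962205e-01  6.28311047e-01  1.60965314e-04 -1.01713889e-04]
[[165. 127.]
 [174. 156.]]
%%%%%%%%%%@@%@@@%@@@%%%@@@@%@@@@@%%%%%%@@@@@@@@@@@@@@@@@@@@@%@@@@%%@@%@@@@@@@@%%@@@%@%@%@%@@@@@@@@@%%%%%%%%%@@@@@@@@@@@@@@@@@@@@@@@@@@@
%%%%%%%%%@@@%@@%@@%%%%%@%@@@@@@@@%%%@@@@@@@@@%%@@@@@@@%%%@@@@@@%@@@@@@@@@@%@@@@@%%@@@%%@@%@@@@@@@@@@@@@@@@@@@@@@%%%%%%%%@@@@@@@@@@@@@@@
%%%%%@@%@@@@@%@@@@%%%%%@%@@%@@@@@%@@@@@%%%%%%@@@@@@@@@%%@@@@@@@@%@@@@@@@@@@@@@@%%%%@@%@@@@@@@@@@@@@@@@@@@@@@@@@@@@@@@@@@@@@@%%%%%%%%@@@
%%%%%%@@%@@@@%@@@%%%@%@@@@%@@@@@@%%%%%@@@@@@%%%%%%%%%%@%%%@@@%%@@@%@@@@@@@@%%%%@@@@@@@@%@@@@@@@@@@@@@@@@@@@@@@@@@@@@@@@@@@@@@@@@@@@@@@@
%@@@@@@%@@@@@@%@%%%@@@%@@@@@@@@%%@@%%%@%%%%@@@@@@@%%%%@%%%@@@@@@@@%%@@@@@@@@%%@@%@@%%@%@%@@@@@@@@@@@@@@@@@@@@@@@@@@@@
[... 7952 characters left out ...]
@%@%@%@@%%%%%%%%%%%%%%%%%%@@@@@@@%@@@@@@@@@@@@@@@@@@@@@@@@@@@@@@@@@@@@@@@@@@@@@@@@@@@@@@@@
@@@@@@@@@@@@@@@@@@@@@@%%@%%%%%@@@@@@@@@@@@@@@@@@%%@@%%%%%%%%%%%%%%%%%%%%%%%%%%@@@@@@@@@@@@@@@@@@@@@@@@@@@@@@@@@@@@@@@@@@@@@@@@@@@@@@@@@
@@@@@@@@@@@@@@@@@@@@@%%@@@@@@@@@@@@@@@@@@@@%@@@%@@%%%@%%%%%%%%%%%%%%%%%%%%%%%%%%%%%%@@@@@@@@@@@@@@@@@@@@@@@@@@@@@@@@@@@@@@@@@@@@@@@@@@@
@@@@@@@@@@@@@@@@@@@@%@%%@@@@@@@@@@@@@@@@@@%@@@@@%%%%%%%%%%%%%%%%%%%%%%%%%%%%%%%%%%%%%%%@%%@%%@@@@@@@@@@@@@@@@@@@@@@@@@@@@@@@@@@@@@@@@@@
@@@@@@@@@@@@@@@@@@@%@@@@%@@@@@@@@@@@@@@@%@@@%@@@%%%%%%%%%%%%@@%%%%%%%%%%%%%%%%%%%%%%%%%%%%%%%%@@@@@@@@@@@@@@@@@@@@@@@@@@@@@@@@@@@@@@@@@<stdin>:8: RuntimeWarning: overflow encountered in scalar multiply
```

Run:
```python
from h import *
g=cv2.imread("pics/side.png",0)[130:200,125:215].astype(float)
lo,hi=10.,200.
for l in cv2.resize(g,None,fx=1.4,fy=.7,interpolation=cv2.INTER_AREA): print("".join("@%#*+=-:. "[int(np.clip((v-lo)*10/(hi-lo),0,9))] for v in l))
```

```text
.:-+*#####********###%%%%@@@@@@@@@@@@@@%@@@@@@@@@@%#####%@@@@@@@@@@@@@@@@#=:..................................................
::::-=+######*******#######%%%%@@@@@@@@@@@@@@@@@@@%#####%%@@@@@@@@@@@@@@@%*=-::...............................................
:::::::=+*%%##**************####%%%@@@@@@@%@@@@@@@%%####%%@@@@@@@@@@@@@@@@@%#+=::...::::......................................
::::::::::-+*#####**************#####%@@@@@@@@@@@@@%#####%%@@@@@@@@@@@@@@@@@@@%#+-::.:::::::::::::::..........................
::::::::::::-=*#%%##*****************#%@@@@@@@@@@@@%#####%%@@@@@@@@@@@@@@@@@@@@@%#*=:::::::::::::::::::::::::::...............
:::::::::::::::=+######****#**#*******#%@@@@@@@@@@@@%######%@@@@@@@@@@@@@@@@@@@@@@@%#+=::::::::::::::::::::::::::::::::::::::.
:::::::::::::::::-=+#%###*******#******%%@@@@@@@@@@@@%#####%@@@@@@@@@@@@@@@@@@@@@@@@#+-.......::::::::::::::::::::::::::::::::
:::::::::::::::::::::+*#%###******#****##%@@%%@@@@@@@@%#####%@@@@@@@@@@@@@@@@@@@@%#*::....................::::::::::::::::::::
::::::::::::::::::::::--+*#####**********##%%%@@@@@@@@%#####%@@@@@@@@@@@@@@@@@@@%*=-
[... 4422 characters left out ...]
..........                      ...                         ..   
::::::::::::......-=*##############=-:......................................                 .....  ..                    ....
:::::::::::... .:=*#############*+=.............................................                    .........                 
::::::::::.....-+*#############*=:. .................................................                    ......               
:::::::......-+*#############*+-..   ......................................................                 ...........     ..
::::::.....:=+##############+=:.    .. ........................................................              .............  .:
```

Run:
```python
from h import *
im=cv2.imread("pics/side.png"); g=im[85:165,90:185].astype(float).mean(2)
lo,hi=10.,150.
for l in cv2.resize(g,None,fx=1.3,fy=.65,interpolation=cv2.INTER_AREA): print("".join("@%#*+=-:. "[int(np.clip((v-lo)*10/(hi-lo),0,9))] for v in l))
print([im[y,x].tolist() for x,y in((150,147),(140,140),(160,152),(130,133),(170,160))])
```

```text
:#@@@@@@@@@@@@@@@@@@@@@@@@@@@@@@@@@@@@@@@@@@@@@%%%%@@@@@@%--=+#%%%%@@@@#*
                                                    .+%@@@@@@@@@@@@@@@@@@@@@@@@@@@@@@@@@@@@@@@@@@@@@@@@@@@@@#.   -*#%%@@@@#*
                                                     .=%@@@@@@@@@@@@@@@@@@@@@@@@@@@@@@@@@@@@@@@@@@@@@@@@@@@@#.    -*%%@@@@*+
                                                      .+@@@@@@@@@@@@@@@@@%@@@@@@@@@@@%%@@@@@@@@@@@@@@@@@@@@@%=.   -*%%@@@@+=
                                                       =%@@@@@@@@@@@@@%%#%@@@@@@@@@%%####%%@@@@@@@@@@@@@@@@@@%+: :=#%%@@@@+=
.........                                             .=%@@@@@@@@@@@@@%##%@@@@@@@@%%#######@@@@@@@@@@@@@@@@%@@%#+*#%%%@@@%-:
.........................        . .                  .=%@@@%#%@@@@@@@@@@@@@@@@@@@%%#####%@@@@@@@@@@@@@@@@@@@@@@%#%%%%@@@%-:
   ................................   .. .   .. ...   :+%@@%*++*##%@@@@@@@@@@@@@@@@%%%%%%%@@@@@@@@@@@@@@@@@@@@@@@%%%%%@@@%-:
                ....................................  :=%@@%++++**%%%%@@@@@@@@@@@@@@@@@%@@@@@@@@@@@@@@@@@@@@@@@@@@%%%%@@@#. 
                          
[... 4721 characters left out ...]
@@
                                                           .....                            ..-=+***++++*##%%%%%%%%%%%%%@%+=
                                                                                                 :+#**++#%@@@%%%%%%%%%@%#-  
                                                                                                  -*##%%@@@@@@@@%%%%@@#=.   
                                                                                                .=+**##%@@@@@@@@@@@@@@:     
                                                                                              .=+*******#%@@@@@@@@@#==      
[[36, 44, 50], [61, 83, 96], [68, 70, 71], [93, 129, 149], [25, 27, 27]]
```

```bash
python3 -m crank '[{"fingers":1,"dx":-0.02,"dy":0,"dz":0.034,"yaw":0},{"fingers":1,"dx":0.05,"dy":0,"dz":-0.03,"yaw":0},{"fingers":1,"dx":-0.05,"dy":0.0,"dz":0.03,"yaw":0},{"fingers":1,"dx":0.05,"dy":0,"dz":-0.03,"yaw":0},{"fingers":1,"dx":-0.05,"dy":0,"dz":0.03,"yaw":0}]' 118
python3 -m crank '[{"fingers":1,"dx":0.0,"dy":0.04,"dz":0,"yaw":0.15},{"fingers":1,"dx":0.0,"dy":-0.05,"dz":0,"yaw":-0.18},{"fingers":1,"dx":0.0,"dy":0.05,"dz":0,"yaw":0.18},{"fingers":1,"dx":0.0,"dy":-0.04,"dz":0.0,"yaw":-0.15},{"fingers":1,"dx":0.06,"dy":0,"dz":0,"yaw":0}]' 118
python3 -m crank '[{"fingers":1,"dx":-0.06,"dy":0,"dz":0,"yaw":0},{"fingers":1,"dx":0.06,"dy":0,"dz":0,"yaw":0},{"fingers":1,"dx":-0.06,"dy":0,"dz":0,"yaw":0},{"fingers":1,"dx":0.06,"dy":0,"dz":0.0,"yaw":0},{"fingers":1,"dx":-0.06,"dy":0,"dz":-0.01,"yaw":0}]' 118
python3 nuts.py; python3 asc.py scene 161 | cut -c1-45; python3 tilt.py
```

```text
clock: 29.7
ee_pos: [0.543, -0.274, 0.1036]
orientation: [0.774, 0.634, 0.005, 0.003]
wrist_force: [1.9, -0.6, -2.3]
gripper_width: 0.328
grip_force: 121.4
clock: 30.32
ee_pos: [0.5489, -0.216, 0.0963]
orientation: [0.781, 0.625, -0.002, -0.001]
wrist_force: [1.9, 0.4, -2.5]
gripper_width: 0.332
grip_force: 121.5
clock: 30.95
ee_pos: [0.5444, -0.2549, 0.109]
orientation: [0.772, 0.636, 0.003, -0.002]
wrist_force: [2.4, -0.4, -1.4]
gripper_width: 0.334
grip_force: 121.3
scene ['x44 y60 a717 w30 h37', 'x-48 y-90 a1672 w41 h45']
top ['x66 y-32 a119 w23 h6', 'x51 y63 a646 w24 h39', 'x-11 y-98 a1077 w31 h47']
*********************************************
*********************************************
+++++++++++++++++++++++=+++=++=++=+++========
:::....................................::....
++=......................:--::::......:+*:...
##+:......................:...........:**:...
##+:..................................:+*:...
##+:..................................:+*:...
##+...................................:+*:...
##+:..................................:+*-...
##+:........................
[... 463 characters left out ...]
.......:+*-...
*#+:...::-=+*#*=-.....................:+*-...
##*-=++*#%%@@@#=-......................=*-...
######*##%%@@%#=-......................=*-...
*******###%%%%#=-......................=*-...
*******###%%%%#=-......................=*-...
********##%%%%#=-:.....................=*=...
**####%%%%%%%@#=-:.....................=*-...
##%%%%%%%%%@@@#=-......................=*=...
#%%%%%%%%%%@%#+-:......................=*=...
%%%%%%%%%###++============+====++=+=+=:=*++++
%%%%%%%%##***************************+-=*****
edges down [235, 236, 237, 238, 239]
tilt if lid/chute [np.float64(33.46029289212672), np.float64(40.51608863920696)]
tray xy -0.0146 -0.0875 z 0.1091 [-1.7 -2.7 -2.5] 121.5 31.05
```

```bash
python3 -m crank '[{"fingers":1,"dx":0,"dy":0,"dz":-0.03,"yaw":0},{"fingers":1,"dx":0.058,"dy":-0.0112,"dz":0,"yaw":0},{"fingers":1,"dx":0.058,"dy":-0.0112,"dz":0,"yaw":0},{"fingers":1,"dx":0.058,"dy":-0.0112,"dz":0,"yaw":0},{"fingers":1,"dx":0.058,"dy":-0.0112,"dz":0,"yaw":0}]' 118
python3 -m crank '[{"fingers":1,"dx":0.058,"dy":-0.0112,"dz":0,"yaw":0},{"fingers":1,"dx":0.058,"dy":-0.0112,"dz":0.02,"yaw":0},{"fingers":1,"dx":0,"dy":0,"dz":0.03,"yaw":0},{"fingers":1,"dx":0,"dy":0,"dz":0.007,"yaw":0},{"fingers":1,"dx":0,"dy":0,"dz":0,"yaw":0}]' 60
```

```text
clock: 31.72
ee_pos: [0.544, -0.0304, 0.1386]
orientation: [0.778, 0.628, 0.0, 0.0]
wrist_force: [1.0, 0.8, -1.1]
gripper_width: 0.334
grip_force: 121.5
clock: 32.35
ee_pos: [0.5465, 0.0845, 0.0813]
orientation: [0.778, 0.628, -0.0, -0.0]
wrist_force: [0.2, -0.3, -1.8]
gripper_width: 0.331
grip_force: 121.4
```

```bash
python3 -m crank '[{"fingers":0.3,"dx":0,"dy":0,"dz":0.004,"yaw":0},{"fingers":1,"dx":0,"dy":0,"dz":0.004,"yaw":0},{"fingers":1,"dx":-0.012,"dy":0,"dz":0.003,"yaw":0},{"fingers":1,"dx":-0.012,"dy":0,"dz":0.003,"yaw":0},{"fingers":1,"dx":-0.012,"dy":0,"dz":0.004,"yaw":0}]' 22
python3 tilt.py
```

```text
clock: 32.98
ee_pos: [0.5388, 0.0487, 0.0631]
orientation: [0.778, 0.629, -0.0, 0.0]
wrist_force: [0.3, 0.2, -2.9]
gripper_width: 0.352
grip_force: 48.6
edges down [235, 236, 237, 238]
tilt if lid/chute [np.float64(32.764200157968624), np.float64(40.51267040619268)]
tray xy -0.0818 0.2297 z 0.0631 [ 0.3  0.2 -2.9] 48.6 32.975
```

```bash
python3 -m crank '[{"fingers":1,"dx":0,"dy":0,"dz":0.006,"yaw":0},{"fingers":1,"dx":0,"dy":0,"dz":0.005,"yaw":0},{"fingers":1,"dx":-0.013,"dy":0,"dz":0.002,"yaw":0},{"fingers":1,"dx":-0.013,"dy":0,"dz":0.002,"yaw":0},{"fingers":1,"dx":-0.013,"dy":0,"dz":0.002,"yaw":0}]' 22
python3 tilt.py
```

```text
clock: 33.65
ee_pos: [0.532, 0.0137, 0.0472]
orientation: [0.777, 0.63, 0.002, 0.0]
wrist_force: [0.7, 4.8, 4.9]
gripper_width: 0.35
grip_force: 53.5
edges down [202, 203, 204, 205]
tilt if lid/chute [np.float64(6.4517301268216976), np.float64(24.354545048631795)]
tray xy -0.0811 0.1941 z 0.0472 [0.7 4.8 4.9] 53.5 33.65
```

```bash
python3 -m crank '[{"fingers":1,"dx":-0.006,"dy":0,"dz":0.002,"yaw":0},{"fingers":0.2,"dx":0,"dy":0,"dz":0,"yaw":0},{"fingers":-1,"dx":0,"dy":0,"dz":0,"yaw":0},{"fingers":-1,"dx":0,"dy":0,"dz":0,"yaw":0},{"fingers":-1,"dx":0,"dy":0,"dz":-0.06,"yaw":0}]' 22
python3 -m crank '[{"fingers":-1,"dx":-0.02,"dy":0,"dz":-0.06,"yaw":0},{"fingers":-1,"dx":-0.02,"dy":0,"dz":-0.03,"yaw":0},{"fingers":-1,"dx":0,"dy":0,"dz":0,"yaw":0},{"fingers":-1,"dx":0,"dy":0,"dz":0,"yaw":0},{"fingers":-1,"dx":0,"dy":0,"dz":0,"yaw":0}]' 22
python3 - <<'E'
from h import *
st=status.state(); w=snapshot("wrist"); cv2.imwrite("pics/we.png",w[:,:,::-1]); s=snapshot("scene"); cv2.imwrite("pics/se.png",s[:,:,::-1]); t=snapshot("top"); cv2.imwrite("pics/te.png",t[:,:,::-1])
c=cam("wrist",st); print(st["ee_pos"],proj(c,[[.532,.008,.095],[.532,.008,0],[.544,.068,0]]).round().tolist())
g=cv2.cvtColor(w,cv2.COLOR_RGB2GRAY)[40:340,200:440].astype(float)
for l in cv2.resize(g,None,fx=.45,fy=.22,interpolation=cv2.INTER_AREA): print("".join("@%#*+=-:. "[int(np.clip((v-10)*10/160,0,9))] for v in l))
c=cam("scene");x,y=proj(c,[.535,.02,.03])[0].astype(int); g=cv2.cvtColor(s,cv2.COLOR_RGB2GRAY)[y-45:y+25,x-45:x+45].astype(float); print(x,y)
for l in cv2.resize(g,None,fx=1.2,fy=.6,interpolation=cv2.INTER_AREA): print("".join("@%#*+=-:. "[int(np.clip((v-10)*10/160,0,9))] for v in l))
E
```

```text
clock: 34.33
ee_pos: [0.5262, 0.0057, 0.101]
orientation: [0.777, 0.629, -0.003, -0.003]
wrist_force: [1.0, -0.0, 1.2]
gripper_width: 0.993
grip_force: 0.0
clock: 34.95
ee_pos: [0.5205, -0.0318, 0.1922]
orientation: [0.777, 0.63, -0.001, -0.001]
wrist_force: [0.1, 0.8, 0.0]
gripper_width: 1.005
grip_force: 0.0
[ 0.52050589 -0.03177547  0.19222168] [[323.0, 181.0], [321.0, 168.0], [321.0, 96.0]]
.:::.....:::::::::......................::::............::....................................         .....
::::.....::::::::.......................::::.............:.............................   ....          ....
::........::::::::.......................::::............::.............................  ....          ....
::........::::::::.......................::::...........................................  ....          ....
:::........::::::::......................:::::.........................................    ....         ....
::::.......::::::::.......................:::.......................................:..    ....         ....
.:::........::::::::............................
[... 10275 characters left out ...]
%%@%=:                                 
                                      ...:=+**####*******#%@@@@@@%%%%%%%=.                                  
                                              .:=+**###*##@@@@@@@@@@@%#=                                    
                                                   .:-=*#%@@@@@@@@@@@#=.                                    
                                                         :-=+#%@@@@@#=.                                     
                                                               .:=*+-.                                      
                                                                                                            
.... .
```

```bash
python3 -m crank '[{"fingers":-0.1,"dx":-0.029,"dy":0.0423,"dz":0,"yaw":0},{"fingers":-0.1,"dx":-0.029,"dy":0.0423,"dz":0,"yaw":0},{"fingers":-0.1,"dx":-0.029,"dy":0.0423,"dz":0,"yaw":0.18},{"fingers":-0.1,"dx":0,"dy":0,"dz":0,"yaw":0.18},{"fingers":-0.1,"dx":0,"dy":0,"dz":0,"yaw":0.18}]' 40
python3 -m crank '[{"fingers":-0.1,"dx":0,"dy":0,"dz":0,"yaw":0.18},{"fingers":-0.1,"dx":0,"dy":0,"dz":0.02,"yaw":0.18},{"fingers":-0.1,"dx":0,"dy":0,"dz":0.02,"yaw":0.18},{"fingers":-0.1,"dx":0,"dy":0,"dz":0.02,"yaw":0.18},{"fingers":-0.1,"dx":0,"dy":0,"dz":0.02,"yaw":0.18}]' 40
python3 -m crank '[{"fingers":-0.1,"dx":0,"dy":0,"dz":0,"yaw":0.13},{"fingers":-0.1,"dx":0,"dy":0,"dz":0,"yaw":0},{"fingers":-0.1,"dx":0,"dy":0,"dz":0,"yaw":0},{"fingers":-0.1,"dx":0,"dy":0,"dz":0,"yaw":0},{"fingers":-0.1,"dx":0,"dy":0,"dz":0,"yaw":0}]' 40
python3 - <<'E'
from h import *
from nuts import C,ex,ey
q=np.array([.995,-.104,0,0]);q/=np.linalg.norm(q)
c0=cam("wrist",{"orientation":q,"ee_pos":[0.5581,-0.1297,0.1326]})
P=onz(c0,(308,130),.026); print("C from wc",P.round(4),((P[:2]-C)@ex).round(4),((P[:2]-C)@ey).round(4))
st=status.state(); w=snapshot("wrist"); cv2.imwrite("pics/wf.png",w[:,:,::-1]); c=cam("wrist",st); print(np.round(st["ee_pos"],4),np.round(st["orientation"],3))
p=proj(c,[P]).astype(int)[0]; print("expected px",p)
g=cv2.cvtColor(w,cv2.COLOR_RGB2GRAY)[p[1]-70:p[1]+70,p[0]-65:p[0]+65].astype(float); print("orig",p[0]-65,p[1]-70)
for l in cv2.resize(g,None,fx=.8,fy=.4,interpolation=cv2.INTER_AREA): print("".join("@%#*+=-:. "[int(np.clip((v-20)*10/170,0,9))] for v in l))
E
```

```text
clock: 35.72
ee_pos: [0.6274, -0.1441, 0.1922]
orientation: [0.918, 0.396, -0.0, -0.001]
wrist_force: [-0.1, 0.7, -0.7]
gripper_width: 0.554
grip_force: 0.0
clock: 36.35
ee_pos: [0.6271, -0.1437, 0.1122]
orientation: [0.999, -0.042, -0.0, -0.0]
wrist_force: [0.2, -0.4, 0.7]
gripper_width: 0.551
grip_force: 0.0
clock: 36.98
ee_pos: [0.6273, -0.1442, 0.1138]
orientation: [0.995, -0.104, 0.0, -0.0]
wrist_force: [-0.6, -0.1, -0.2]
gripper_width: 0.554
grip_force: 0.0
C from wc [ 0.6301 -0.1398  0.026 ] 0.0467 0.0643
[ 0.6273 -0.1442  0.1138] [ 0.995 -0.104  0.    -0.   ]
expected px [308 242]
orig 243 172
::::::::::::::::::::::::::::::::::::::::::::::::::::::::::::::::::::::::::::::::::::::::::::::::::::::::
::::::::::::::::::::::::::::::::::::::::::::::::::::::::::::::::::::::::::::::::::::::::::::::::::::::::
::::::::::::::::::::::::::::::::::::::::::::::::::::::::::::::::::::::::::::::::::::::::::::::::::::::::
::::::::::::::::::::::::::::::::::::::::::::::::::::::::::::::::::::::::::::::::::::::::::::::::::::::::
:::::::::::::::::::::::::::::::::::::::::::::::::::::::::::::::::::::::
[... 4688 characters left out ...]
.....................................................................:
#####%@@@@@@%*-........................................................................................-
####%@@@@@@@@*-:.......................................................................................-
###%@@@@@@@@@*-:......................................................................................:-
##%%@@@@@@@@@#-:......................................................................................:-
#%%@@@@@@@@@@#=:......................................................................................:-
#%@@@@@@@@@@@#=:......................................................................................:=
```

```bash
python3 -m crank '[{"fingers":-0.1,"dx":0.0004,"dy":-0.0049,"dz":0.045,"yaw":0},{"fingers":-0.1,"dx":0,"dy":0,"dz":0.035,"yaw":0},{"fingers":-0.1,"dx":0,"dy":0,"dz":0.018,"yaw":0},{"fingers":-0.1,"dx":0,"dy":0,"dz":0,"yaw":0},{"fingers":1,"dx":0,"dy":0,"dz":0,"yaw":0}]' 30
python3 -m crank '[{"fingers":1,"dx":0,"dy":0,"dz":0,"yaw":0},{"fingers":1,"dx":0,"dy":0,"dz":0,"yaw":0},{"fingers":1,"dx":0,"dy":0,"dz":0,"yaw":0},{"fingers":1,"dx":0,"dy":0,"dz":0,"yaw":0},{"fingers":1,"dx":0,"dy":0,"dz":-0.01,"yaw":0}]' 30
```

```text
clock: 37.65
ee_pos: [0.6299, -0.1397, 0.0173]
orientation: [0.995, -0.104, 0.001, 0.0]
wrist_force: [0.4, 0.5, 0.1]
gripper_width: 0.356
grip_force: 0.0
clock: 38.28
ee_pos: [0.6284, -0.1395, 0.0259]
orientation: [0.995, -0.104, -0.0, -0.0]
wrist_force: [-0.1, -0.6, -0.5]
gripper_width: 0.218
grip_force: 29.4
```

```bash
python3 -m crank '[{"fingers":1,"dx":0,"dy":0,"dz":-0.05,"yaw":0},{"fingers":1,"dx":-0.01,"dy":0.045,"dz":0,"yaw":0},{"fingers":1,"dx":-0.02,"dy":0.045,"dz":0,"yaw":0},{"fingers":1,"dx":-0.01,"dy":0.044,"dz":0,"yaw":0},{"fingers":1,"dx":0,"dy":0,"dz":0.04,"yaw":0}]' 30
python3 -m crank '[{"fingers":1,"dx":0,"dy":0,"dz":0.022,"yaw":0},{"fingers":1,"dx":0,"dy":0,"dz":0.003,"yaw":0},{"fingers":0.2,"dx":0,"dy":0,"dz":0,"yaw":0},{"fingers":-0.1,"dx":0,"dy":0,"dz":0,"yaw":0},{"fingers":-0.1,"dx":0,"dy":0,"dz":-0.03,"yaw":0}]' 30
python3 -m crank '[{"fingers":-0.1,"dx":-0.03,"dy":0,"dz":-0.05,"yaw":0},{"fingers":-0.1,"dx":-0.03,"dy":0,"dz":-0.04,"yaw":0},{"fingers":-0.1,"dx":-0.03,"dy":0,"dz":0,"yaw":0},{"fingers":-0.1,"dx":0,"dy":0,"dz":0,"yaw":0},{"fingers":-0.1,"dx":0,"dy":0,"dz":0,"yaw":0}]' 30
python3 nuts.py
python3 - <<'E'
from h import *
w=snapshot("wrist"); cv2.imwrite("pics/wg.png",w[:,:,::-1]); g=cv2.cvtColor(w,cv2.COLOR_RGB2GRAY)[:330,110:].astype(float); print(status.state()["ee_pos"])
for l in cv2.resize(g,None,fx=.3,fy=.15,interpolation=cv2.INTER_AREA): print("".join("@%#*+=-:. "[int(np.clip((v-20)*10/170,0,9))] for v in l))
E
```

```text
clock: 38.9
ee_pos: [0.5618, -0.2696, 0.0392]
orientation: [0.994, -0.108, 0.003, 0.003]
wrist_force: [0.5, -0.3, -2.2]
gripper_width: 0.221
grip_force: 29.4
clock: 39.52
ee_pos: [0.5605, -0.2617, 0.0398]
orientation: [0.995, -0.104, -0.002, -0.001]
wrist_force: [0.8, -0.5, 0.6]
gripper_width: 0.545
grip_force: 0.0
clock: 40.15
ee_pos: [0.4744, -0.2437, 0.1314]
orientation: [0.995, -0.104, 0.001, 0.0]
wrist_force: [-0.2, -0.3, -0.4]
gripper_width: 0.551
grip_force: 0.0
scene ['x45 y64 a484 w22 h33', 'x4 y-70 a571 w30 h30']
top ['x66 y-32 a118 w23 h6', 'x62 y62 a237 w24 h16', 'x39 y63 a238 w19 h18', 'x6 y-69 a339 w24 h19']
[ 0.47437557 -0.24340082  0.13043159]
##*-::........................:*-.....-==++++++*-..................................:##-..::::::::::::::::::::::::::::--::::::::::::::::::::::::::::::::::::::::
%%*-=*-.......................:*=.....:=*%@@@%#+:..................................-##-..:::::::::::::--------:::::::::::::::::::::::::::::::::::::::::::::::::
%%#-+#*:......................:*=.........::::.....................................-##-..::----------:::::::::::
[... 6867 characters left out ...]
::::::::::---------------------------:::::::::--------------
::::::::::::::::::::::::::::::::+@@@%###%@@@@=::::::::::::::::::::............-@@@@%###%@@@*:::::::::-------------------------::::::::::-----------------------
::::::::::::::::::::::::::::::-*@@@%###%@@@@@+:::::::::..................:::::=@@@@@%###%@@@#-----------------------:::::::::::--------------------------------
:::::::::::::::::::::::::::::-#@@@%###%@@@@@@+..................::::::::::::::=@@@@@@%###%@@@%=----------::::::::::::::::--------------------------------------
:::::::::::::::::::::::::::::*@@@%****%@@@@@@=............::::::::::::::::::::+@@@@@@%****%@@@#--::::::::::::::::::::::::--------------------------------::::::
```

Run:
```python
from h import *
s=cv2.imread("pics/last_scene.png").astype(float); c=cam("scene")
# shaker corners projection guess
o=np.array([.530,.0085,0]); a=np.radians(78); u=np.array([np.cos(a),np.sin(a),0]); v=np.array([-np.sin(a),np.cos(a),0])
for n,x,y,z in(("rearB",-.044,-.016,0),("rearT",-.044,-.016,.045),("frontB",.044,-.016,0),("frontT",.044,-.016,.045),("rearfloor",-.04,-.013,.004),("fin",0,0,.095)):
    print(n,proj(c,o+u*x+v*y+np.array([0,0,z])).round(1).tolist())
g=s[165:225,275:345].mean(2)
for l in cv2.resize(g,None,fx=2,fy=1,interpolation=cv2.INTER_LINEAR): print("".join("@%#*+=-:. "[int(np.clip((v-10)*10/130,0,9))] for v in l))
for n in("scene","top"):
    a=cv2.imread(f"pics/{n}1.png"); b=cv2.imread(f"pics/last_{n}.png")
    d=(cv2.absdiff(a,b).max(2)>18).astype('u1'); d=cv2.morphologyEx(d,cv2.MORPH_CLOSE,np.ones((3,3),'u1'))
    k,l,q,cc=cv2.connectedComponentsWithStats(d); print(n,[(q[i][:4].tolist(),int(q[i][4])) for i in range(1,k) if q[i][4]>10])
```

```text
rearB [[304.5, 207.6]]
rearT [[303.8, 191.4]]
frontB [[350.4, 224.5]]
frontT [[351.4, 208.6]]
rearfloor [[307.2, 205.7]]
fin [[331.6, 173.9]]
                                                                                        :=*%%@%%%%###*+=:.                                  
                                                                                       :=*%%%%%%%%%@@%%#*=.                                 
                                                                                      :=*%%%%%%%%%%%%%@%*=.                                 
                                                                                    .-+#%%%%%%%%%%%%%@@%*-.                                 
                                                                                   :=*#%%%%%%%%%%%%%%@@%*-.                                 
                                                                                  :=*%%%%%%%%%%%%%%@@@@%*-.                                 
                                                                                 :=*#%%%%%%%%%%%%%@@@@@%*-.     
[... 7166 characters left out ...]
                                                     
+++**+=-:.                                                                                                                                  
++*++=:.                                                                                                                                    
scene [([137, 0, 87, 118], 6092), ([294, 163, 63, 61], 2081), ([452, 169, 33, 76], 1944), ([172, 184, 13, 16], 151), ([174, 219, 9, 5], 17), ([220, 227, 21, 18], 177)]
top [([423, 235, 14, 13], 141), ([473, 244, 13, 8], 80), ([421, 250, 10, 10], 81), ([201, 268, 36, 68], 1747), ([488, 280, 14, 11], 118), ([326, 294, 61, 30], 1150), ([483, 321, 157, 159], 14810)]
```

Run:
```python
from h import *
def asc(g,fx,fy,lo,hi):
    for l in cv2.resize(g.astype(float),None,fx=fx,fy=fy,interpolation=cv2.INTER_CUBIC): print("".join("@%#*+=-:. "[int(np.clip((v-lo)*10/(hi-lo),0,9))] for v in l))
asc(cv2.imread("pics/last_scene.png",0)[220:252,212:248],3,1.5,40,200); print("top")
asc(cv2.imread("pics/last_top.png",0)[230:262,414:444],4,2,60,190)
print("wg"); asc(cv2.imread("pics/wg.png",0)[0:80,60:160],1.2,.6,30,190)
```

```text
............................................................................................................
............................................................................................................
............................................................................................................
............................................................................................................
............................................................................................................
............................................................................................................
............................................................................................................
............................................................................................................
............................................................................................................
............................................................................................................
..........
[... 16990 characters left out ...]
::::::::::::::::::::::::::::::::::::::::::--==+++==---:::::::::::::::::::::::::::::::::::::::::
:::::::::::::::::::::::::::::::::::::::::::::::::::::::::::::::::::::::::::::::::::::::::::::::::::::::::::::::::::.::::
::::::::::::::::::::::::::::::::::::::::::::::::::::::::::::::::::::::::::::::::::::::::::::::::::::::::::::::::::::::::
::::::::::::::::::::::::::::::::::::::::::::::::::::::::::::::::::::::::::::::::::::::::.::::::.::::::::::::..::::.:::..
::::.::::::::::::::.::::::..::::........................................................................................
..................................................................:.:::........::....::::..::..::::::.::::..:::::.::::::
```

Run:
```python
from h import *
q=np.array([.777,.63,-.001,-.001]);q/=np.linalg.norm(q)
c=cam("wrist",{"orientation":q,"ee_pos":[0.52050589,-0.03177547,0.19222168]})
g=cv2.imread("pics/we.png",0).astype(int)
m=g[:,305:335].mean(1); print([(y,int(m[y])) for y in range(110,262,3)])
for y in(195,205,212,220,235): r=g[y]; xs=[x for x in range(270,370) if r[x]<75]; print(y,xs[0],xs[-1])
for p in((318,203),(318,215)): print(p,onz(c,p,.095).round(4))
u=np.array([np.cos(np.radians(78)),np.sin(np.radians(78))])
for o in((.5305,.008),(.527,-.008)):
    print(o,[(n,proj(c,[o[0]+u[0]*x,o[1]+u[1]*x,z])[0].round().tolist()) for n,x,z in(("finF",.007,.095),("finR",-.007,.095),("lidF",.044,.045),("chute",.06,.028),("lidR",-.044,.045))])
```

```text
[(110, 141), (113, 141), (116, 141), (119, 141), (122, 139), (125, 85), (128, 78), (131, 78), (134, 78), (137, 77), (140, 77), (143, 76), (146, 78), (149, 77), (152, 77), (155, 76), (158, 76), (161, 75), (164, 74), (167, 74), (170, 74), (173, 73), (176, 72), (179, 71), (182, 71), (185, 70), (188, 69), (191, 59), (194, 17), (197, 15), (200, 15), (203, 35), (206, 68), (209, 66), (212, 61), (215, 56), (218, 51), (221, 40), (224, 57), (227, 58), (230, 57), (233, 56), (236, 55), (239, 55), (242, 54), (245, 52), (248, 52), (251, 57), (254, 120), (257, 144), (260, 144)]
195 300 337
205 298 340
212 298 340
220 298 340
235 301 336
(318, 203) [ 0.527  -0.0065  0.095 ]
(318, 215) [ 0.5254 -0.0144  0.095 ]
(0.5305, 0.008) [('finF', [319.0, 169.0]), ('finR', [319.0, 191.0]), ('lidF', [318.0, 114.0]), ('chute', [318.0, 94.0]), ('lidR', [318.0, 228.0])]
(0.527, -0.008) [('finF', [318.0, 195.0]), ('finR', [318.0, 216.0]), ('lidF', [318.0, 136.0]), ('chute', [318.0, 115.0]), ('lidR', [318.0, 247.0])]
```

```bash
python3 -m crank '[{"fingers":-0.6,"dx":0.0005,"dy":-0.0471,"dz":0,"yaw":-0.18},{"fingers":-0.6,"dx":0.0089,"dy":-0.0463,"dz":0,"yaw":-0.18},{"fingers":-0.6,"dx":0.0171,"dy":-0.044,"dz":0,"yaw":-0.18},{"fingers":-0.6,"dx":0.0246,"dy":-0.0402,"dz":0,"yaw":-0.18},{"fingers":-0.6,"dx":0.0315,"dy":-0.0351,"dz":0,"yaw":-0.18}]' 40
python3 -m crank '[{"fingers":-0.6,"dx":0,"dy":0,"dz":0,"yaw":-0.18},{"fingers":-0.6,"dx":0,"dy":0,"dz":0,"yaw":-0.18},{"fingers":-0.6,"dx":0,"dy":0,"dz":0,"yaw":-0.18},{"fingers":-0.6,"dx":0,"dy":0,"dz":0,"yaw":-0.131},{"fingers":-0.6,"dx":0,"dy":0,"dz":0,"yaw":0}]' 40
```

```text
clock: 40.92
ee_pos: [0.5257, -0.0117, 0.1305]
orientation: [0.94, 0.341, 0.0, -0.0]
wrist_force: [1.1, 0.2, 0.2]
gripper_width: 0.802
grip_force: 0.0
clock: 41.55
ee_pos: [0.5253, -0.0132, 0.1303]
orientation: [0.777, 0.629, 0.0, -0.001]
wrist_force: [-1.2, 0.1, -0.2]
gripper_width: 0.8
grip_force: 0.0
```

```bash
python3 -m crank '[{"fingers":-0.6,"dx":0,"dy":0,"dz":0.045,"yaw":0},{"fingers":0.1,"dx":0,"dy":0,"dz":0.029,"yaw":0},{"fingers":1,"dx":0,"dy":0,"dz":0,"yaw":0},{"fingers":1,"dx":0,"dy":0,"dz":0,"yaw":0},{"fingers":1,"dx":0,"dy":0,"dz":0,"yaw":0}]' 25
python3 -m crank '[{"fingers":1,"dx":0,"dy":0,"dz":-0.045,"yaw":0},{"fingers":1,"dx":-0.02,"dy":0,"dz":-0.01,"yaw":0},{"fingers":1,"dx":-0.045,"dy":0.01,"dz":0,"yaw":0},{"fingers":1,"dx":-0.045,"dy":0.01,"dz":0,"yaw":0},{"fingers":1,"dx":-0.02,"dy":0,"dz":0,"yaw":0}]' 25
python3 tilt.py
```

```text
clock: 42.18
ee_pos: [0.5259, -0.0133, 0.0579]
orientation: [0.777, 0.629, 0.001, 0.001]
wrist_force: [-0.2, -0.7, -1.8]
gripper_width: 0.344
grip_force: 30.5
clock: 42.8
ee_pos: [0.5177, -0.1486, 0.1125]
orientation: [0.778, 0.628, -0.0, 0.001]
wrist_force: [-0.8, 0.1, -2.8]
gripper_width: 0.348
grip_force: 30.6
edges down [150, 151, 152, 153]
tilt if lid/chute [np.float64(0.0), np.float64(0.0)]
tray xy -0.0614 0.0323 z 0.1125 [-0.8  0.1 -2.8] 30.6 42.8
```

```bash
python3 -m crank '[{"fingers":1,"dx":0.004,"dy":0.016,"dz":0.0275,"yaw":0},{"fingers":1,"dx":0.011,"dy":0,"dz":0,"yaw":0},{"fingers":1,"dx":0.011,"dy":0,"dz":0,"yaw":0},{"fingers":1,"dx":0.011,"dy":0,"dz":0,"yaw":0},{"fingers":1,"dx":0.011,"dy":0,"dz":0,"yaw":0}]' 25
python3 tilt.py
```

```text
clock: 43.48
ee_pos: [0.5441, -0.1027, 0.0867]
orientation: [0.777, 0.629, -0.0, 0.003]
wrist_force: [-0.5, -5.7, 1.7]
gripper_width: 0.343
grip_force: 31.6
edges down [189, 190, 191, 192, 211, 212, 213, 214, 215]
tilt if lid/chute [np.float64(15.448580050072918), np.float64(17.6763695990927)]
tray xy -0.0451 0.0828 z 0.0867 [-0.5 -5.7  1.7] 31.6 43.475
```

```bash
python3 -m crank '[{"fingers":1,"dx":0.006,"dy":0,"dz":0,"yaw":0},{"fingers":1,"dx":0.006,"dy":0,"dz":-0.002,"yaw":0},{"fingers":1,"dx":-0.03,"dy":0,"dz":0,"yaw":0},{"fingers":1,"dx":-0.02,"dy":0,"dz":0,"yaw":0},{"fingers":1,"dx":0.035,"dy":0,"dz":0,"yaw":0}]' 100
python3 -m crank '[{"fingers":1,"dx":-0.035,"dy":0,"dz":0,"yaw":0},{"fingers":1,"dx":0.035,"dy":0,"dz":0,"yaw":0},{"fingers":1,"dx":-0.035,"dy":0,"dz":0,"yaw":0},{"fingers":1,"dx":0.035,"dy":0,"dz":0,"yaw":0},{"fingers":1,"dx":-0.04,"dy":0,"dz":0,"yaw":0}]' 100
python3 tilt.py; python3 nuts.py; python3 asc.py scene 161 | cut -c40-80
```

```text
clock: 44.15
ee_pos: [0.542, -0.1085, 0.0866]
orientation: [0.78, 0.626, -0.001, 0.001]
wrist_force: [0.5, 0.9, -2.5]
gripper_width: 0.336
grip_force: 99.6
clock: 44.78
ee_pos: [0.5364, -0.1344, 0.088]
orientation: [0.773, 0.634, 0.003, -0.001]
wrist_force: [1.1, -0.0, -2.1]
gripper_width: 0.332
grip_force: 99.5
edges down [230, 231, 232, 233]
tilt if lid/chute [np.float64(29.246786199769417), np.float64(38.11795849459472)]
tray xy -0.046 0.0502 z 0.088 [ 1.1 -0.  -2.1] 99.5 44.775
scene ['x45 y64 a443 w22 h33', 'x4 y-70 a559 w30 h30', 'x-56 y8 a2401 w124 h37']
top ['x66 y-32 a115 w22 h6', 'x62 y62 a232 w24 h16', 'x39 y63 a234 w19 h18', 'x-19 y-32 a12544 w167 h105']
****************************************#
***************************************##
==================================-==+###
::................:::::::::.........:+###
+*:.............:-:------:...........=###
+*:.............--:::::::............=###
+*:..............:.:-=***-...........=###
+*:...............::====**:..........=###
+*:...............:=%%#==+:..........=###
+*-...............:=*#*-::...........=###
+*:..
[... 218 characters left out ...]
........................=###
+*-..................................=*##
+*-........................:.::::::..-*##
+*-..............................:...-*##
=*-..................................-*##
+*-..................................-**#
+*-.............................::...-**#
=*-............::-:..................-**#
=*-......::-=+*#%#-..................-**#
=*-::-=+**##%@@@@%-..................-**#
+#**####***#%@@%%#-..................-**#
##**********#%%%%#:..................-**#
************#%%%%#:..................:**#
************#%%%%#:..................:**#
*****###%%%%%%@@@#-.:::::::::::::::..:**#
##%%%%%%%%%%%@@@@%*++++++*++++**+*+=.:*##
%%%%%%%%%%%%%%%%##*****************=.:*#*
```

```bash
python3 -m crank '[{"fingers":1,"dx":0.04,"dy":0,"dz":-0.003,"yaw":0},{"fingers":1,"dx":-0.05,"dy":0,"dz":0,"yaw":0},{"fingers":1,"dx":0.05,"dy":0,"dz":0,"yaw":0},{"fingers":1,"dx":-0.05,"dy":0,"dz":0,"yaw":0},{"fingers":1,"dx":0.052,"dy":0,"dz":0,"yaw":0}]' 100
python3 -m crank '[{"fingers":1,"dx":-0.052,"dy":0.01,"dz":-0.01,"yaw":0},{"fingers":1,"dx":0.052,"dy":-0.01,"dz":0.01,"yaw":0},{"fingers":1,"dx":-0.05,"dy":0.01,"dz":-0.01,"yaw":0},{"fingers":1,"dx":0.05,"dy":-0.01,"dz":0,"yaw":0},{"fingers":1,"dx":-0.05,"dy":0,"dz":0,"yaw":0}]' 100
python3 nuts.py; python3 asc.py scene 161 | cut -c40-80 | tail -22; python3 tilt.py
```

```text
clock: 45.55
ee_pos: [0.5418, -0.1118, 0.089]
orientation: [0.782, 0.624, -0.002, 0.001]
wrist_force: [0.5, 0.2, -2.2]
gripper_width: 0.341
grip_force: 99.6
clock: 46.18
ee_pos: [0.5352, -0.1391, 0.101]
orientation: [0.772, 0.636, 0.003, -0.001]
wrist_force: [0.8, -1.1, -2.7]
gripper_width: 0.335
grip_force: 99.7
scene ['x45 y64 a446 w22 h33', 'x4 y-70 a561 w30 h30', 'x-59 y22 a1380 w100 h26']
top ['x66 y-32 a115 w22 h6', 'x63 y62 a223 w24 h16', 'x39 y63 a231 w19 h18', 'x-19 y-36 a11700 w157 h103']
+*:................::::..............=###
+*-..................................=###
+*-..................................=*##
+*-..................................=*##
+*-..................................=###
+*-..................................=*##
+*-..................................=*##
+*-.......................:::::::::..-*##
+*-..............................::..-*##
=*-..................................-*##
+*-..................................-**#
+*-.............................:::..-**#
=*-..................................-**#
=*-..................................-**#
=*-.............:--:.................-**#
=*-......::--=+*%%*-:................-**#
=*=::--=+*###%@@@@#=:................-**#
+#***####***##%@%%*-:................:**#
##**********##%%%%+-:................:**#
*************#%%%%+-:::::::::::::::..:**#
*************#%%%%#**++++*++++**+*+=.:**#
******####%%%%%@@@%##**************=.:*#*
edges down [230, 231, 232, 233]
tilt if lid/chute [np.float64(29.253272908370633), np.float64(38.1217430872036)]
tray xy -0.0463 0.0292 z 0.0996 [-0.3 -1.3 -2.3] 99.7 46.275
```

```bash
python3 -m crank '[{"fingers":1,"dx":0.03,"dy":0.0,"dz":-0.04,"yaw":0},{"fingers":1,"dx":-0.03,"dy":0,"dz":0.045,"yaw":0},{"fingers":1,"dx":0.03,"dy":0,"dz":-0.045,"yaw":0},{"fingers":1,"dx":-0.03,"dy":0,"dz":0.045,"yaw":0},{"fingers":1,"dx":0.03,"dy":0,"dz":-0.045,"yaw":0}]' 100
python3 nuts.py | head -1
python3 -m crank '[{"fingers":1,"dx":0.06,"dy":0,"dz":0,"yaw":0},{"fingers":1,"dx":0.06,"dy":0,"dz":0,"yaw":0},{"fingers":1,"dx":0.06,"dy":0,"dz":0.0,"yaw":0},{"fingers":1,"dx":0.03,"dy":0,"dz":0.04,"yaw":0},{"fingers":0.3,"dx":0,"dy":0,"dz":0.015,"yaw":0}]' 22
```

```text
clock: 46.95
ee_pos: [0.5335, -0.1252, 0.1329]
orientation: [0.779, 0.627, -0.004, -0.005]
wrist_force: [0.5, -0.6, -1.2]
gripper_width: 0.338
grip_force: 100.6
scene ['x45 y64 a460 w22 h33', 'x4 y-70 a561 w30 h30']
clock: 47.68
ee_pos: [0.5808, 0.0894, 0.083]
orientation: [0.775, 0.632, 0.0, -0.002]
wrist_force: [0.0, -0.5, -2.7]
gripper_width: 0.349
grip_force: 6.7
```

```bash
python3 -m crank '[{"fingers":1,"dx":0,"dy":0,"dz":0.006,"yaw":0},{"fingers":1,"dx":-0.014,"dy":0,"dz":0.005,"yaw":0},{"fingers":1,"dx":-0.014,"dy":0,"dz":0.005,"yaw":0},{"fingers":1,"dx":-0.014,"dy":0,"dz":0.005,"yaw":0},{"fingers":1,"dx":-0.014,"dy":0,"dz":0.005,"yaw":0}]' 22
python3 tilt.py
```

```text
clock: 48.3
ee_pos: [0.5712, 0.0272, 0.0587]
orientation: [0.778, 0.629, 0.001, 0.001]
wrist_force: [0.7, 1.7, 0.6]
gripper_width: 0.344
grip_force: 23.7
edges down [175, 176, 177]
tilt if lid/chute [np.float64(0.0), np.float64(10.201568159614123)]
tray xy -0.0456 0.2154 z 0.0587 [0.7 1.7 0.6] 23.7 48.3
```

```bash
python3 -m crank '[{"fingers":1,"dx":-0.012,"dy":0,"dz":0.003,"yaw":0},{"fingers":1,"dx":-0.006,"dy":0,"dz":0.002,"yaw":0},{"fingers":0.2,"dx":0,"dy":0,"dz":0,"yaw":0},{"fingers":-1,"dx":0,"dy":0,"dz":0,"yaw":0},{"fingers":-1,"dx":0,"dy":0,"dz":0,"yaw":0}]' 22
python3 -m crank '[{"fingers":-1,"dx":0,"dy":0,"dz":-0.05,"yaw":0},{"fingers":-1,"dx":0,"dy":0,"dz":-0.06,"yaw":0},{"fingers":-1,"dx":-0.03,"dy":0,"dz":-0.03,"yaw":0},{"fingers":-1,"dx":-0.05,"dy":0,"dz":0,"yaw":0},{"fingers":-1,"dx":0,"dy":0,"dz":0,"yaw":0}]' 22
python3 nuts.py
python3 - <<'E'
from h import *
print(status.state()["clock"])
s=cv2.imread("pics/last_scene.png").astype(float).mean(2); x,y=proj(cam("scene"),[.568,.012,.04])[0].astype(int)
for l in cv2.resize(s[y-45:y+30,x-45:x+45],None,fx=1.2,fy=.6,interpolation=cv2.INTER_AREA): print("".join("@%#*+=-:. "[int(np.clip((v-10)*10/150,0,9))] for v in l))
E
```

```text
clock: 48.98
ee_pos: [0.5669, 0.0115, 0.053]
orientation: [0.777, 0.63, -0.0, -0.0]
wrist_force: [0.2, -0.4, -0.7]
gripper_width: 0.813
grip_force: 0.0
clock: 49.6
ee_pos: [0.5499, -0.0723, 0.1931]
orientation: [0.779, 0.627, -0.001, 0.001]
wrist_force: [-0.2, 0.3, 0.4]
gripper_width: 1.0
grip_force: 0.0
scene ['x45 y64 a451 w22 h33', 'x4 y-70 a561 w30 h30']
top ['x-1 y-4 a24033 w223 h137']
49.7
                                                         .......                                            
                                                                ........                                    
                                                                       ..........                           
                                                                                                            
                                                                                    .                       
......                                                                                                      
................                               
[... 3485 characters left out ...]
+*###***************************+*#%%%%%%%%%%%%%%%#-            
                                             ..:-=+*##************************#%%%%%%%%%%%%%%#=.            
                                                  .:-==*####******************%%%%%%%%%%%%%%#=.             
                                                        .:-=+*####***********%@@%%%%%%%%%%%*-               
                                                             ..:-=**###******%@@@@@@@%%%%%*:                
                                                                  .:--+*#####%@@@@@@@@@@@#-                 
                                                                       ...-=*#%@@@@@@@@@#-
```

```bash
python3 -c "
from plant import ctrl; print(ctrl.hand_in())"
```

```text
the job is handed in; nothing more can be done
None
```

I handed the job in at about 49.7 s, and it may not pass: I could only count five of the six nuts in the tray (three in the +y half, two in the -y half), so the sixth is probably still in the shaker. The shaker is standing upright and released on the bench, and the can, tape roll and box were not touched. One of the two nuts in the -y half I lifted over with the gripper after the first pour rather than shaking it there.

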